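# Change the router bit in the collet chuck

## Robot

A 6-joint arm with a two-finger parallel gripper is mounted at the origin on a cart in front of the work surface, level with it; the furniture and walls round the work are solid. World frame = base frame: x ahead of the robot, y to its left, z up, the work surface at z = 0. Lengths are in mm, angles in degrees, forces in N, time in s.
With the tool pointing down it reaches from about 350 to 850 mm from the base axis. Payload 8.1 kg.
Tool frame: the origin (TCP) lies midway between the tips of the shut fingers; the grasp point (between the pads) lies 19 mm behind it; z points along the fingers, y is the direction in which the jaws open and shut (so a half turn about z gives the same grasp; the last joint's range is limited). The gripper opens to 85 mm and grips with 20 to 120 N. Pads are 22 mm wide; open, the fingers measure 114 mm over their backs; the gripper's body (76 mm by 85 mm) begins 54 mm behind the grasp point. The pads swing forward as they close: fully open they stand 13 mm farther back than shut.
Start: joints at [-75.883, 7.471, 85.268, -0, 87.261, -4.893], TCP at [195.467, -567.272, 231.292] pointing down, gripper open.
Joint ranges: [-169.43, 169.43], [-51.17, 129.36], [1.28, 143.12], [-76.62, 256.62], [0, 156.53], [-152.29, 152.29]. Speed limits (degrees/s): [136.94, 136.94, 159.86, 180, 180, 180].

## Interface

Orientations are given as [roll, pitch, yaw] about the fixed x, y, z axes, in that order (R = Rz(yaw) Ry(pitch) Rx(roll)).
In Python, from bench import r gives the robot as it stands.
- The arm moves only by the tool carry_out, never from a script. Its argument "increments" is a list of rows, each a list of 3 entries, a list of its own where there are three numbers: the shift along the tool's x, y, z in m, then the turn, a rotation vector about the tool's x, y, z in rad, then the closure, from 0 (fully open) to 1 (shut). A call has 1 to 12 rows; each row shifts and turns the pose as measured when the row begins, along the tool's axes as they then stand; what a row does not reach is not made up. A row lasts 1/10 s, in which the tool goes at most 50 mm and 8.59 degrees, less where a joint would pass 70% of its speed; a pose out of reach is approached as far as the arm can. A call with a gripper value outside its range is refused whole. The fingers move at their own pace and stop on an object; "newtons" is the grip in N (left out, the last holds). Time passes only in rows, so rows that do not move let the fingers close. It gives the time, the measured TCP pose, the force and the opening at its end, in the units of the state.
- r.sense(): the state, without advancing time (a new reading comes with each control period).
- r.snapshot(name): name is "side" or "top" or "wrist"; returns a dict with "image" (420x560x3 uint8, blue, green, red), "vertical_fov" (degrees; the focal length in pixels is half the picture's height over the tangent of half this angle, whatever the lens; pixels are square), "cx", "cy" (the principal point, pixels), "rvec" (rotation vector, rad) and "tvec" (3), from world to camera coordinates, as OpenCV has them. Camera axes: x right, y down, z forward; pixel columns grow to the right and rows downward; lengths in mm; the calibration is good to about 2 mm. A picture is of the moment at which its call begins. There is no depth.
- r.hand_in(): hands the job in, once; it reports no verdict.
The state is a dict: "time": time; "joint_pos": joint angles; "qd": joint speeds; "joint_efforts": joint torques, N m; "tool_pos": TCP position; "tcp_rot": TCP orientation; "ft_force": force on the tool from outside, world axes, zero at the start; "wrist_torque": the same for the moment, N m; "finger_gap": finger opening in mm.
Only numpy, scipy, OpenCV 4.12 (cv2) and the standard library are available. Lean on these libraries where they do the work, as an engineer would, in place of code of your own. Each camera call takes 0.05 s, during which the arm holds its last target.

## Task

Change the router bit in the collet chuck: swing the ring spanner counter-clockwise to its stop to loosen the collet, then lift the worn bit (blue collar) out and put it fully down in the empty hole of the wooden bit rack. Take the new bit (red collar) from the rack, push its shank down into the collet until its collar sits on the collet face, and swing the spanner back clockwise to its stop to lock it. Leave the yellow and green bits and the caliper where they are.

Things in the scene. Friction and masses are not known exactly. Their poses are not given: they have to be found in the camera images.
- chuck_stand: fixed blue block (72x72x42 mm) on a grey base plate (130x110x10 mm) that holds a collet chuck upright; its position on the bench and yaw vary. Origin on the bench under the chuck's axis, z up; the chuck's axis is this body's z axis. Steel flange of 62 mm diameter up to 68 mm above the bench, nut of 45 mm diameter from 70 to 90 mm, collet face at 92 mm.
- collet_mouth (a point): centre of the collet face (25 mm across), 92 mm above the bench, on the chuck's vertical axis. Six steel jaws with a 4 mm deep lead-in cone round a bore: 11 mm wide with the spanner at its loose stop, closed on an 8 mm shank at the tight stop. From 24 mm below the face three sprung pads drag on the shank with about 5 N, so a bit must be pushed down the last 10 mm, and be pulled out.
- spanner (a joint): angle of the collet nut with the ring spanner on it, rad: 0 = tight stop, 1.1 = loose stop; grows counter-clockwise seen from above. Stays where it is left; needs about 2 to 3 N at the handle. At 0 the handle points from the chuck's axis at 2.53 rad about z from the stand's x axis, so at angle q at 2.53 + q.
- spanner_grip (a point): point on the spanner's handle, 95 mm from the chuck's axis, 76 mm above the bench. The point's x axis points outward along the handle, z up. The handle is a level steel bar 12 mm wide, 8 mm high (72 to 80 mm above the bench), reaching 138 mm from the axis; nothing but the base plate (top at 10 mm, at most 85 mm from the axis) lies under it there.
- worn_bit: worn router bit, dark cutter, blue plastic collar; starts home in the locked collet, where it holds over 20 N. Origin: centre of the collar's underside, which rests on the face when home; z along the bit to the cutter. Below: steel shank 8 mm diameter, 34 mm long. Above: collar 22 mm diameter, 14 mm high (grasp it here), then cutter, at most 13 mm across, end 44 mm above the origin. 60 g.
- new_bit: new router bit, bright cutter, red plastic collar; the same sizes and origin as the worn bit; starts standing upright in one of the rack's holes 0, 2 or 3.
- vee_bit: bystander: router bit with yellow collar and pointed cutter (same shank and collar, end 39 mm above the origin, cutter 17 mm across), standing in the rack.
- round_bit: bystander: router bit with green collar and round-nosed cutter (same shank and collar, end 37 mm above the origin, cutter 17 mm across), standing in the rack.
- bit_rack: fixed beech block, 44x200 mm and 44 mm high, on an 8 mm plinth board (56x212 mm; within those 44 mm), its long side along its y axis, with four holes in a row along y, 50 mm apart; origin under its centre on the bench. Position and yaw vary.
- rack_hole0 (a point): mouth of the hole at y = -75 mm of the rack, in its top face, 44 mm above the bench. All holes are vertical, 10.5 mm wide with a 2.5 mm chamfer, 38 mm deep.
- rack_hole1 (a point): mouth of the hole at y = -25 mm of the rack: the one that is empty at the start.
- rack_hole2 (a point): mouth of the hole at y = +25 mm of the rack.
- rack_hole3 (a point): mouth of the hole at y = +75 mm of the rack.
- bench_vice: obstacle: green bench vice bolted to the bench behind the straight way from the chuck to the rack, never moved; origin on the bench. It fills about x -110 to +105 mm and y -65 to +65 mm of its origin, up to 150 mm high (the bar at its front, x -90 mm, up to 100 mm high): carry the bits in front of it or well above it.
- caliper: bystander: steel caliper, 75x202x11 mm, lying on the bench to the left of the chuck; origin under its centre.

How it is judged (in metres and radians):
On the way, in this order (a step that is already met when the one before it is completed fails the run):
1. the spanner is swung counter-clockwise to its loose stop (value of joint spanner above 0.95 rad), for 0.1 s.
2. the worn bit stands fully down in the rack's empty hole (distance between worn_bit and rack_hole1 below 0.004 m and angle between worn_bit's own z axis and vertical below 0.1 rad), for 0.2 s.
3. the new bit is pushed down until its collar sits on the collet face (distance between new_bit and collet_mouth below 0.003 m and angle between new_bit's own z axis and vertical below 0.08 rad), for 0.2 s.
4. the spanner is swung back to its tight stop (value of joint spanner below 0.12 rad), for 0.1 s.
At the end, for the whole second after the job is handed in: New bit upright in the collet, collar underside within 3 mm of the collet face centre; spanner within 0.12 rad of its tight stop; worn bit upright in the once empty rack hole, collar underside within 4 mm of its mouth centre; both at rest (all of step 2 and all of step 3 and value of joint spanner below 0.12 rad and linear speed of each of new_bit, worn_bit below 0.02 m/s); the robot touches nothing.
It fails at once if the yellow bit is moved by more than 15 mm (distance of vee_bit from where it was at the start of the episode above 0.015 m).
It fails at once if the green bit is moved by more than 15 mm (distance of round_bit from where it was at the start of the episode above 0.015 m).
It fails at once if the caliper is moved by more than 15 mm (distance of caliper from where it was at the start of the episode above 0.015 m).
It also fails if it takes over 72 s, if anything falls off the work surface, if the arm or the gripper's body presses on something with over 40 N, if the wrist force passes 120 N, or if a joint passes its speed limit or range.

## Working session

There is one attempt and no reset: what is moved stays moved. The work goes in short steps, Python scripts to look and compute and a tool call to move; the robot and the scene stay as the last step left them, time stands still between calls to the robot, and variables do not carry over. Pictures are saved under pics/ and viewed, and the job is handed in when it is done.

Besides the shell and the picture viewer there is one more tool, called after "Call:" as a command line: name --argument value ..., lists and objects as JSON in quotes. carry_out: Moves the arm, as the interface text tells. Its arguments: {"type":"object","properties":{"increments":{"type":"array"},"newtons":{"type":"number"}},"required":["increments"]}

```bash
mkdir -p pics; ls; cat > h.py <<'E'
import numpy as np, cv2
from bench import r
def snap(name, fn=None):
    s=r.snapshot(name)
    im=np.asarray(s["image"]).copy()
    if fn: cv2.imwrite(f"pics/{fn}.png",im)
    H=im.shape[0]; f=H/2/np.tan(np.radians(s["vertical_fov"]/2))
    K=np.array([[f,0,s["cx"]],[0,f,s["cy"]],[0,0,1]])
    R=cv2.Rodrigues(np.array(s["rvec"],float))[0]; t=np.array(s["tvec"],float).reshape(3)
    return dict(im=im,K=K,R=R,t=t,C=-R.T@t)
def ray(c,u,v):
    d=c["R"].T@np.linalg.inv(c["K"])@np.array([u,v,1.0]); return d/np.linalg.norm(d)
def onz(c,u,v,z):
    d=ray(c,u,v); return c["C"]+d*(z-c["C"][2])/d[2]
def proj(c,p):
    q=c["K"]@(c["R"]@np.array(p,float)+c["t"]); return q[:2]/q[2]
E
python3 - <<'E'
from h import *
print(r.sense())
for n in ["top","side","wrist"]:
    c=snap(n,n+"0"); print(n,c["C"].round(),c["K"][0,0].round(1),c["K"][:2,2],c["R"].round(2).tolist())
E
```

```text
pics
{'time': 0.0, 'joint_pos': array([-7.58833950e+01,  7.51558715e+00,  8.53312009e+01,  8.06451751e-04,
        8.72612493e+01, -4.89163777e+00]), 'qd': array([-0.05019221, -0.07037729, -0.00233618,  0.032886  ,  0.10105075,
        0.09771483]), 'joint_efforts': array([ 1.30685035e-03, -5.69403291e+01, -5.00544906e+01,  3.93476398e-06,
        1.47575751e-02,  5.59764075e-06]), 'tool_pos': array([ 195.32490231, -566.72181211,  230.2210235 ]), 'tcp_rot': array([-1.79892425e+02, -1.00150197e-02,  1.90081941e+01]), 'ft_force': array([-0.40469293, -0.37383366,  0.20093138]), 'wrist_torque': array([ 0.01305293, -0.01748331, -0.06304836]), 'finger_gap': 85.65946189459314}
top [ 454.   92. 1569.] 546.9 [278.72039483 208.02315595] [[0.0, -1.0, 0.01], [-1.0, -0.01, -0.08], [0.08, -0.01, -1.0]]
side [ 547. -831.  623.] 412.7 [280.53379493 214.51495565] [[1.0, -0.04, -0.02], [-0.03, -0.5, -0.87], [0.03, 0.87, -0.5]]
wrist [ 257. -545.  373.] 340.8 [284.63976443 205.46363601] [[0.33, -0.95, -0.0], [-0.91, -0.31, 0.26], [-0.24, -0.08, -0.97]]
```

View pics/top0.png

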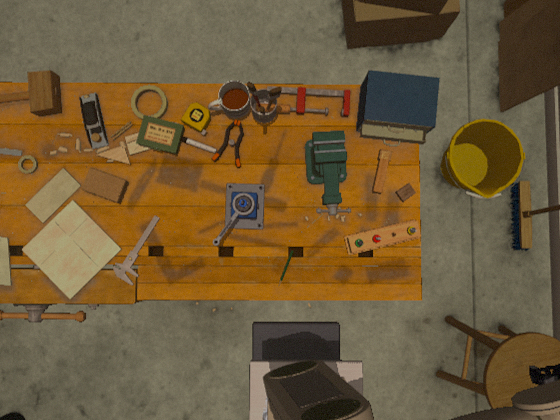

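View pics/side0.png

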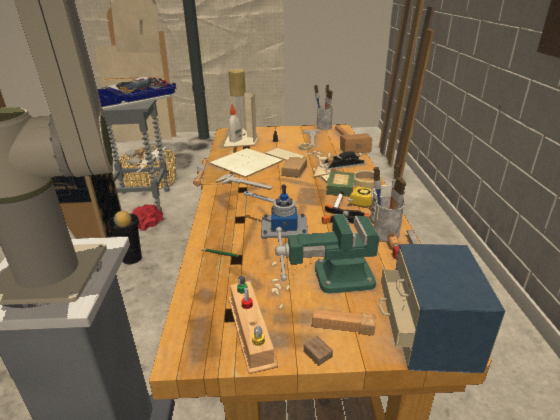

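View pics/wrist0.png

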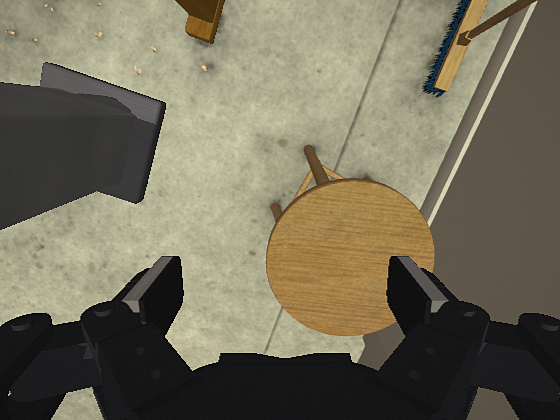

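```bash
cat >> h.py <<'E'
HS=dict(red=[((0,150,80),(8,255,255)),((172,150,80),(180,255,255))],green=[((45,90,40),(85,255,255))],yellow=[((22,150,100),(34,255,255))],blue=[((100,120,40),(125,255,255))])
def blobs(c,col,roi=None,amin=6):
    h=cv2.cvtColor(c["im"],cv2.COLOR_BGR2HSV); m=0
    for lo,hi in HS[col]: m=m|cv2.inRange(h,np.array(lo),np.array(hi))
    if roi:
        k=np.zeros_like(m); x0,y0,x1,y1=roi; k[y0:y1,x0:x1]=255; m=m&k
    n,l,st,ce=cv2.connectedComponentsWithStats(m)
    return [(ce[i].round(1),st[i].tolist()) for i in range(1,n) if st[i][4]>=amin],m
E
python3 - <<'E'
from h import *
t=snap("top"); s=snap("side")
for col in ["red","green","yellow"]:
    for ce,st in blobs(t,col,(340,215,425,260))[0]: print("top",col,ce,st,onz(t,*ce,56).round(1))
    for ce,st in blobs(s,col,(225,265,285,375))[0]: print("side",col,ce,st,onz(s,*ce,52).round(1))
for ce,st in blobs(t,"blue",(220,180,268,232))[0]: print("top blue",ce,st,onz(t,*ce,104).round(1))
for ce,st in blobs(s,"blue",(250,180,310,240))[0]: print("side blue",ce,st,onz(s,*ce,104).round(1))
cv2.imwrite("pics/tz.png",np.hstack([cv2.resize(t["im"][175:250,205:280],None,fx=5,fy=5),cv2.resize(t["im"][200:275,345:420],None,fx=5,fy=5)]))
E
```

```text
top red [375.8 238.3] [373, 235, 7, 8, 32] [ 495.6 -191.8   56. ]
side red [246.8 303.2] [242, 297, 10, 12, 83] [ 494.4 -194.3   52. ]
top green [357.3 243.3] [356, 240, 5, 7, 15] [ 481.5 -140.4   56. ]
side green [241.5 287.6] [238, 283, 9, 10, 54] [ 481.7 -145.1   52. ]
top yellow [409.8 230. ] [408, 227, 6, 8, 21] [ 519.  -286.5   56. ]
side yellow [257.8 339.2] [253, 334, 11, 11, 52] [ 517.4 -291.3   52. ]
top blue [233.5 195.2] [232, 192, 6, 9, 24] [608.3 199.7 104. ]
top blue [253.3 204.5] [248, 193, 9, 25, 85] [583.4 146.2 104. ]
top blue [242.4 202.9] [239, 199, 8, 8, 36] [587.6 175.6 104. ]
top blue [232.4 211.1] [231, 207, 4, 9, 14] [565.3 202.2 104. ]
top blue [240.3 216.1] [239, 215, 4, 3, 7] [552.  180.8 104. ]
side blue [283.5 196.7] [280, 194, 8, 7, 39] [586.  166.4 104. ]
side blue [284.5 221.7] [272, 212, 25, 18, 311] [582.4  34.  104. ]
```

View pics/tz.png

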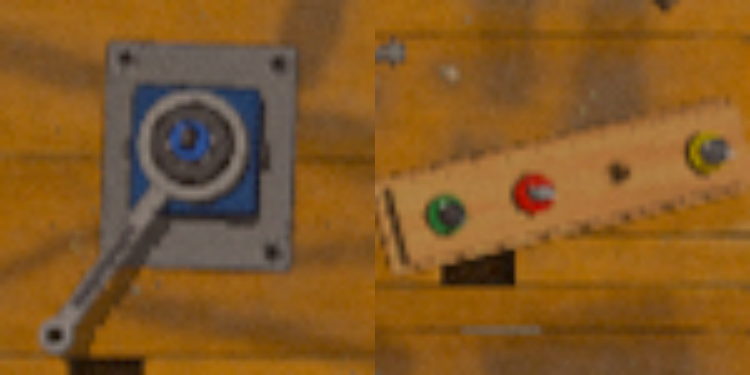

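Call:
carry_out --increments '[[[0.0335,-0.0193,0],[0,0,0],0],[[0.0335,-0.0193,0],[0,0,0],0],[[0.0335,-0.0193,0],[0,0,0],0],[[0.0335,-0.0193,0],[0,0,0],0],[[0.0335,-0.0193,0],[0,0,0],0],[[0.0335,-0.0193,0],[0,0,0],0],[[0.0335,-0.0193,0],[0,0,0],0],[[0.0335,-0.0193,0],[0,0,0],0],[[0.0335,-0.0193,0],[0,0,0],0],[[0.0335,-0.0193,0],[0,0,0],0],[[0.0335,-0.0193,0],[0,0,0],0],[[0.0335,-0.0193,0],[0,0,0],0]]'

```text
time: 1.45
tool_pos: [507.6, -207.5, 229.5]
tcp_rot: [-180.0, 0.0, 18.5]
ft_force: [0.2, -1.1, 0.0]
finger_gap: 85.5
```

Call:
carry_out --increments '[[[0,0,0],[0,0,-0.148],0],[[0,0,0],[0,0,-0.148],0],[[0,0,0],[0,0,-0.148],0],[[0,0,0],[0,0,-0.148],0],[[0,0,0],[0,0,-0.148],0],[[0,0,0],[0,0,-0.148],0],[[0,0,0],[0,0,-0.148],0],[[0,0,0],[0,0,-0.148],0],[[0,0,0],[0,0,-0.148],0],[[0,0,0],[0,0,-0.148],0]]'

```text
time: 2.45
tool_pos: [510.7, -200.5, 227.9]
tcp_rot: [-179.9, -0.2, 104.7]
ft_force: [1.2, 0.5, 0.0]
finger_gap: 85.5
```

```bash
python3 - <<'E'
from h import *
w=snap("wrist","w1")
for col in ["red","green","yellow"]:
    for ce,st in blobs(w,col,None,30)[0]: print(col,ce,st,onz(w,*ce,51).round(1))
print(r.sense()["tool_pos"])
E
```

```text
red [271.3 172.5] [260, 163, 23, 23, 296] [ 494.9 -191.7   51. ]
green [493.6  51.7] [413, 10, 147, 82, 6180] [655.6 -40.4  51. ]
green [553.4  86.3] [547, 76, 13, 20, 84] [718.4 -53.3  51. ]
green [495.8  87. ] [474, 81, 45, 12, 109] [669.2 -66.7  51. ]
green [450.   87.6] [438, 84, 23, 9, 68] [630.1 -77.5  51. ]
green [496.1 120.7] [448, 86, 110, 67, 3049] [681.3 -93.6  51. ]
green [534.6  99.2] [519, 91, 27, 17, 134] [707.1 -67.6  51. ]
green [271.8 118.2] [260, 107, 23, 25, 217] [ 483.2 -143.2   51. ]
green [448.8 117.4] [446, 110, 8, 18, 38] [ 638.6 -101.8   51. ]
green [544.6 135.1] [538, 131, 12, 10, 38] [729.7 -94.3  51. ]
green [553.  137.4] [548, 130, 12, 17, 57] [738.1 -94.2  51. ]
green [550.9 152.6] [541, 147, 19, 10, 84] [ 742.4 -107.5   51. ]
yellow [271.7 269.3] [261, 263, 22, 17, 190] [ 519.7 -288.4   51. ]
yellow [310.4 296.1] [306, 294, 10, 6, 30] [ 566.2 -307.6   51. ]
yellow [325.2 314.1] [291, 296, 68, 60, 1157] [ 587.2 -324.1   51. ]
yellow [381.8 337. ] [367, 307, 24, 61, 304] [ 654.2 -335.4   51. ]
yellow [365.1 355. ] [361, 349, 10, 12, 34] [ 643.9 -361.6   51. ]
[ 510.66567817 -200.49326189  227.87427422]
```

View pics/w1.png

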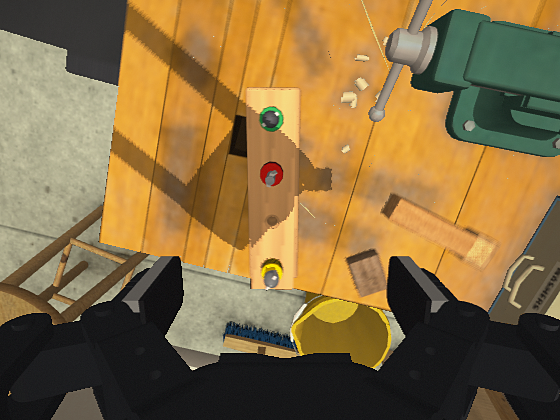

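```bash
python3 - <<'E'
from h import *
im=cv2.imread("pics/w1.png"); w=snap("wrist"); 
P={}
for col,roi in [("green",(250,100,295,136)),("red",(250,155,295,192)),("yellow",(250,255,295,292))]:
    b,m=blobs(w,col,roi,5)
    pts=cv2.findNonZero(m); (x,y),rad=cv2.minEnclosingCircle(cv2.convexHull(pts)); P[col]=onz(w,x,y,55)
    print(col,(round(x,1),round(y,1)),round(rad,1),"expected r",round(11*w["K"][0,0]/(w["C"][2]-55),1),P[col].round(1))
g=cv2.cvtColor(im,cv2.COLOR_BGR2GRAY)[208:236,258:286]; print(np.median(g),g.min())
m=(g<np.median(g)*0.75).astype(np.uint8); n,l,st,ce=cv2.connectedComponentsWithStats(m)
for i in range(1,n):
    if st[i][4]>10: 
        u=ce[i]+[258,208]; print("hole",u,st[i].tolist(),onz(w,*u,44).round(1))
A=P["yellow"];B=P["green"];d=(B-A)[:2];L=np.linalg.norm(d);e=d/L
print("len",L,"yaw y",np.degrees(np.arctan2(e[1],e[0])),"red pred",A[:2]+e*100,"hole pred",A[:2]+e*50)
cv2.imwrite("pics/w1z.png",cv2.resize(im[90:300,220:330],None,fx=2.8,fy=2.8))
E
```

```text
green (272.2, 118.3) 12.4 expected r 11.9 [ 483.2 -143.4   55. ]
red (271.9, 173.2) 12.2 expected r 11.9 [ 495.5 -191.6   55. ]
yellow (269.5, 269.7) 12.0 expected r 11.9 [ 518.1 -287.3   55. ]
128.0 78
hole [271.56164384 220.57534247] [9, 8, 10, 10, 73] [ 507.4 -240.    44. ]
len 148.07817232864286 yaw y 103.6379272498073 red pred [ 494.53452825 -190.15184914] hole pred [ 506.32380106 -238.74210584]
```

View pics/w1z.png

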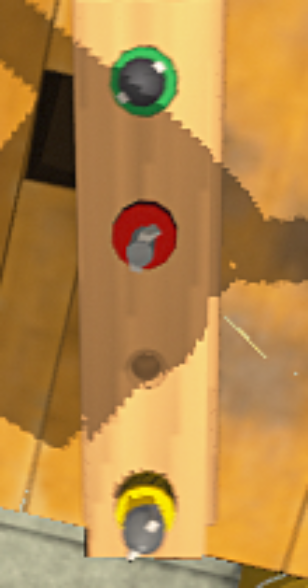

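Call:
carry_out --increments '[[[0.033,0.0123,0],[0,0,0],0],[[0.033,0.0123,0],[0,0,0],0],[[0.033,0.0123,0],[0,0,0],0],[[0.033,0.0123,0],[0,0,0],0],[[0.033,0.0123,0],[0,0,0],0],[[0.033,0.0123,0],[0,0,0],0],[[0.033,0.0123,0],[0,0,0],0],[[0.033,0.0123,0],[0,0,0],0],[[0.033,0.0123,0],[0,0,0],0],[[0.033,0.0123,0],[0,0,0],0],[[0,0,0],[0,0,0],0]]'

```text
time: 3.65
tool_pos: [557.3, 160.7, 228.3]
tcp_rot: [-180.0, -0.2, 100.8]
ft_force: [0.8, -0.8, -0.8]
finger_gap: 85.2
```

```bash
python3 - <<'E'
from h import *
print(r.sense()["tool_pos"],r.sense()["tcp_rot"])
w=snap("wrist","w2"); np.savez("w2.npz",**w)
print(w["C"], proj(w,(587,175,104)))
E
```

```text
[557.26069892 160.72608385 228.25991814] [-1.79976426e+02 -1.71437957e-01  1.00750243e+02]
[545.24753297 224.59902933 371.36793131] [324.68021572 188.16292002]
```

View pics/w2.png

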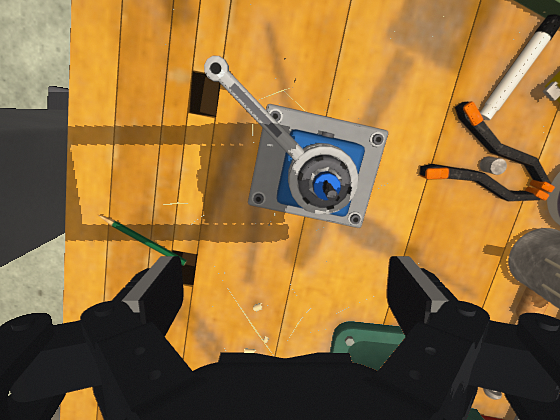

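```bash
python3 - <<'E'
from h import *
w=dict(np.load("w2.npz"))
b,m=blobs(w,"blue",(300,160,350,205),5); 
for x in b: print(x)
n,l,st,ce=cv2.connectedComponentsWithStats(m)
i=1+np.argmax([np.exp(-np.hypot(*(ce[k]-[325,185]))/5)*st[k][4] for k in range(1,n)])
pts=cv2.findNonZero((l==i).astype(np.uint8)); (x,y),rad=cv2.minEnclosingCircle(pts)
C=onz(w,x,y,103); print("collar",x,y,rad,"exp",11*w["K"][0,0]/(w["C"][2]-104),C.round(1))
# base plate corners z=10 : bolt heads
bolts=np.array([(275,117),(377,140),(359,214),(258,198)])
B=np.array([onz(w,*p,12)[:2] for p in bolts]);print(B.round(1),"mean",B.mean(0))
T=onz(w,215,68,80); d=(T-C)[:2]; print("tip",T.round(1),np.hypot(*d),np.degrees(np.arctan2(d[1],d[0])))
e=(B[1]-B[0]); print("plate edges", np.degrees(np.arctan2(e[1],e[0])),np.linalg.norm(e),np.degrees(np.arctan2(*(B[2]-B[1])[::-1])),np.linalg.norm(B[2]-B[1]))
cv2.imwrite("pics/w2z.png",cv2.resize(w["im"][130:230,260:390],None,fx=6,fy=6))
E
```

```text
(array([325.4, 184. ]), [313, 172, 28, 28, 430])
(array([348.6, 203.2]), [348, 202, 2, 3, 5])
collar 326.1161193847656 185.0692901611328 14.429696083068848 exp 14.021296800038227 [587.7 177.5 103. ]
[[535.5 220.9]
 [643.7 217.9]
 [644.6 136.7]
 [532.7 133.8]] mean [589.12654482 177.31596442]
tip [483.4 249.9  80. ] 126.97070770015006 145.22457429896323
plate edges -1.5708119035883576 108.1787333739115 -89.3115507973405 81.22981970134937
```

View pics/w2z.png

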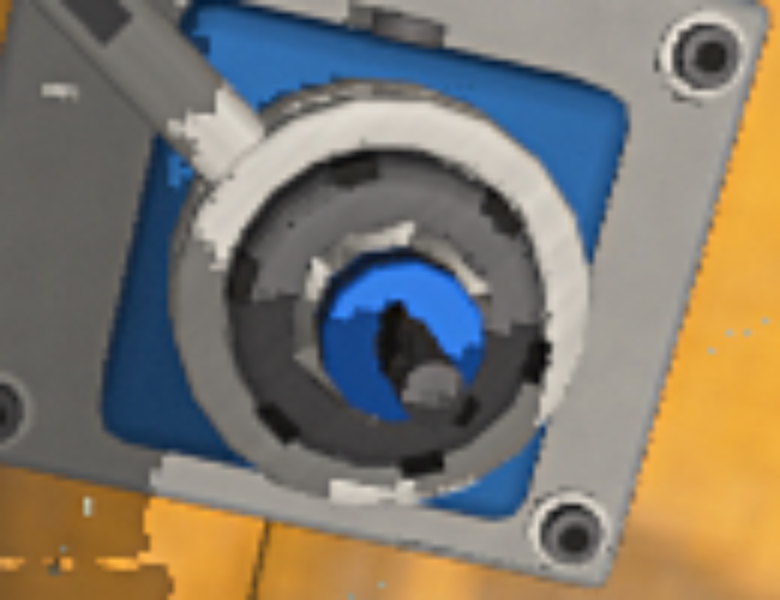

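Call:
carry_out --increments '[[[0.027,-0.0123,0],[0,0,0],0],[[0.027,-0.0123,0],[0,0,0],0],[[0.027,-0.0123,0],[0,0,0],0],[[0,0,0.018],[0,0,-0.131],0],[[0,0,0.018],[0,0,-0.131],0],[[0,0,0.018],[0,0,-0.131],0],[[0,0,0.018],[0,0,-0.131],0],[[0,0,0.018],[0,0,-0.131],0],[[0,0,0.018],[0,0,-0.131],0],[[0,0,0],[0,0,0],0]]'

```text
time: 4.7
tool_pos: [505.9, 222.9, 117.5]
tcp_rot: [-179.9, 0.1, 145.1]
ft_force: [-1.3, -0.0, -0.4]
finger_gap: 85.5
```

Call:
carry_out --increments '[[[0.007,0.009,0],[0,0,0],0],[[0,0,0.028],[0,0,0],0],[[0,0,0.028],[0,0,0],0.72],[[0,0,0],[0,0,0],0.72],[[0,0,0],[0,0,0],0.72],[[0,0,0],[0,0,0],0.72]]'

```text
time: 5.3
tool_pos: [510.7, 236.1, 69.1]
tcp_rot: [179.6, 0.5, 143.5]
ft_force: [-0.4, -0.0, -0.0]
finger_gap: 28.2
```

```bash
python3 - <<'E'
from h import *
s=r.sense();print(s["tool_pos"],s["tcp_rot"],s["finger_gap"],s["ft_force"])
snap("wrist","w3")
E
```

```text
[510.72664657 236.10780888  69.051434  ] [179.58830757   0.47716837 143.46325994] 28.154454125099154 [-0.39464237 -0.0469149  -0.03819313]
```

View pics/w3.png

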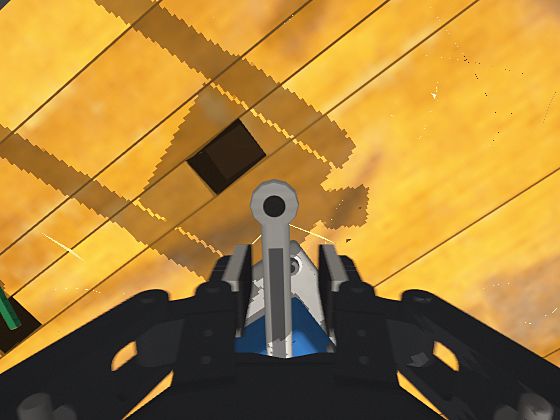

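Call:
carry_out --increments '[[[0,0,0.01],[0,0,0],0.8],[[-0.0007,-0.012,0],[0,0,-0.122],0.8],[[-0.0007,-0.012,0],[0,0,-0.122],0.8],[[-0.0007,-0.012,0],[0,0,-0.122],0.8],[[-0.0007,-0.012,0],[0,0,-0.122],0.8],[[-0.0007,-0.012,0],[0,0,-0.122],0.8]]'

```text
time: 5.95
tool_pos: [494.8, 183.5, 63.4]
tcp_rot: [179.5, 1.2, 179.5]
ft_force: [-1.4, 3.1, -1.1]
finger_gap: 17.1
```

```bash
cat >> h.py <<'E'
AX=np.array([587.7,177.3])
def st():
    s=r.sense(); d=s["tool_pos"][:2]-AX
    print("t",round(s["time"],2),"tcp",s["tool_pos"].round(1),s["tcp_rot"].round(1),"gap",round(s["finger_gap"],1),"F",s["ft_force"].round(1),"r",np.hypot(*d).round(1),"ang",np.degrees(np.arctan2(d[1],d[0])).round(1)%360)
    return s
E
python3 -c "
from h import *
st()"
```

```text
t 5.95 tcp [494.8 183.5  63.4] [179.5   1.2 179.5] gap 17.1 F [-1.4  3.1 -1.1] r 93.1 ang 176.2
```

Call:
carry_out --increments '[[[0,-0.012,0],[0,0,-0.122],0.8],[[0,-0.012,0],[0,0,-0.122],0.8],[[0,-0.012,0],[0,0,-0.122],0.8],[[0,-0.012,0],[0,0,-0.122],0.8]]'

```text
time: 6.35
tool_pos: [503.2, 137.4, 63.8]
tcp_rot: [180.0, 1.5, -151.4]
ft_force: [-1.1, 3.4, -1.8]
finger_gap: 17.1
```

```bash
python3 -c "
from h import *
st()"
```

```text
t 6.35 tcp [503.2 137.4  63.8] [ 180.     1.5 -151.4] gap 17.1 F [-1.1  3.4 -1.8] r 93.4 ang 205.3
```

Small steps up to the stop now.

Call:
carry_out --increments '[[[0,-0.005,0],[0,0,-0.03],0.8],[[0,-0.005,0],[0,0,-0.03],0.8],[[0,-0.004,0],[0,0,0],0.8],[[0,-0.004,0],[0,0,0],0.8]]'

```text
time: 6.75
tool_pos: [505.7, 133.9, 63.7]
tcp_rot: [178.5, 1.5, -147.7]
ft_force: [-11.7, 14.5, 6.1]
finger_gap: 17.0
```

```bash
python3 -c "
from h import *
st()
snap('wrist','w4');t=snap('top');cv2.imwrite('pics/t4.png',cv2.resize(t['im'][165:260,190:300],None,fx=6,fy=6))"
```

```text
t 6.75 tcp [505.7 133.9  63.7] [ 178.5    1.5 -147.7] gap 17.0 F [-11.7  14.5   6.1] r 92.8 ang 207.9
```

View pics/w4.png

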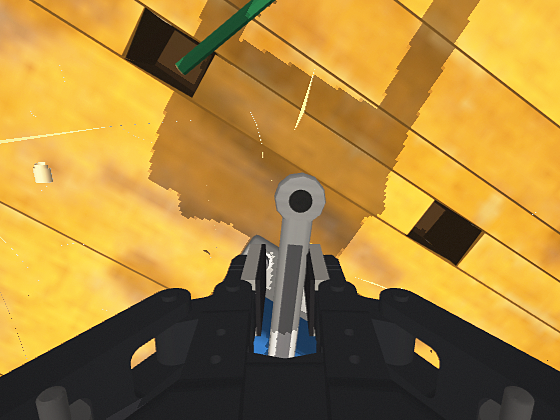

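Call:
carry_out --increments '[[[0,0.004,0],[0,0,0],0],[[0,0,0],[0,0,0],0],[[0,0,-0.03],[0,0,0],0],[[0,0,-0.045],[0,0,0],0],[[0,0,-0.045],[0,0,0.145],0],[[0,0,-0.03],[0,0,0.145],0],[[0,0,0],[0,0,0.145],0],[[0,0,0],[0,0,0.145],0],[[0,0,0],[0,0,0.145],0],[[0,0,0],[0,0,0.145],0],[[0,0,0],[0,0,0.145],0],[[0,0,0],[0,0,0.145],0]]'

```text
time: 8.05
tool_pos: [506.7, 129.1, 225.3]
tcp_rot: [177.7, -0.0, 143.7]
ft_force: [-0.8, 0.1, -0.0]
finger_gap: 85.6
```

Call:
carry_out --increments '[[[0,0,0],[0,0,0.145],0],[[0,0,0],[0,0,0.145],0],[[0,0,0],[0,0,0.145],0],[[0,0,0],[0,0,0.145],0],[[0,0,0],[0,0,0.12],0],[[0,0,0],[0,0,0],0]]'

```text
time: 8.65
tool_pos: [509.7, 126.5, 227.7]
tcp_rot: [177.9, -1.4, 101.9]
ft_force: [0.3, 0.2, 0.1]
finger_gap: 85.4
```

```bash
python3 -c "
from h import *
st()
w=snap('wrist','w5'); np.savez('w5.npz',**w)
T=None
print(proj(w,(587.7,177.3,103)))"
```

```text
t 8.65 tcp [509.7 126.5 227.7] [177.9  -1.4 101.9] gap 85.4 F [0.3 0.2 0.1] r 93.1 ang 213.1
[387.89145235 159.31062707]
```

View pics/w5.png

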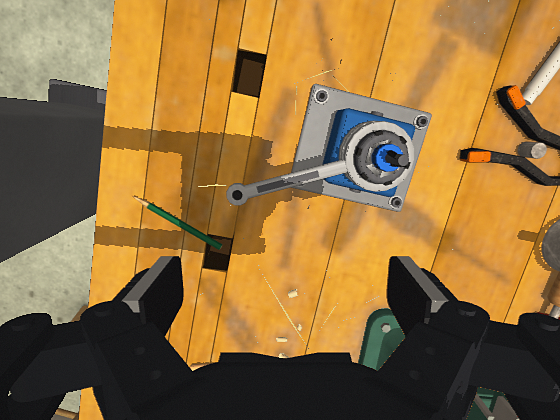

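```bash
cat >> h.py <<'E'
from scipy.spatial.transform import Rotation as Ro
def to(p,yaw,n=1):
    s=st(); R=Ro.from_euler("xyz",s["tcp_rot"],degrees=True); G=Ro.from_euler("xyz",[180,0,yaw],degrees=True)
    d=R.inv().apply(np.array(p)-s["tool_pos"])/1000; w=(R.inv()*G).as_rotvec()
    print("shift",d.round(4),"per",n,(d/n).round(4),"rot",w.round(3),(w/n).round(3))
def collar(w,col,z,guess,half=20):
    u=proj(w,guess); x0,y0=[int(v)-half for v in u]
    b,m=blobs(w,col,(max(x0,0),max(y0,0),x0+2*half,y0+2*half),5)
    n,l,s,ce=cv2.connectedComponentsWithStats(m)
    i=1+np.argmax(s[1:,4]); (x,y),rad=cv2.minEnclosingCircle(cv2.findNonZero((l==i).astype(np.uint8)))
    print(col,round(x,1),round(y,1),"rad",round(rad,1),"exp",round(11*w["K"][0,0]/np.linalg.norm(w["C"]-guess),1),onz(w,x,y,z).round(1))
E
python3 -c "
from h import *
w=dict(np.load('w5.npz'))
collar(w,'blue',103,np.array([587.7,177.3,103]),18)
T=onz(w,237,194,80); d=T[:2]-AX; print(T.round(1),np.hypot(*d),np.degrees(np.arctan2(d[1],d[0]))%360)
to((587.7,177.3,200),103.7,4)"
```

```text
blue 387.0 156.5 rad 15.7 exp 13.1 [586.4 179.3 103. ]
[474.  120.7  80. ] 127.00488686547128 206.457045559559
t 8.7 tcp [509.7 126.5 227.7] [177.9  -1.4 102.1] gap 85.7 F [ 0.1  0.  -0.1] r 93.1 ang 213.1
shift [0.0326 0.0858 0.0318] per 4 [0.0081 0.0214 0.0079] rot [ 0.038 -0.023 -0.028] [ 0.009 -0.006 -0.007]
```

Call:
carry_out --increments '[[[0,0,0],[0.038,-0.023,-0.028],0],[[0.008,0.021,0.007],[0,0,0],0],[[0.008,0.021,0.007],[0,0,0],0],[[0.008,0.021,0.007],[0,0,0],0],[[0.006,0.016,0.007],[0,0,0],0],[[0,0,0],[0,0,0],0]]'

```text
time: 9.3
tool_pos: [583.1, 175.2, 200.5]
tcp_rot: [179.8, 0.2, 105.0]
ft_force: [-0.3, 0.3, 0.0]
finger_gap: 85.5
```

```bash
python3 -c "
from h import *
w=snap('wrist','w6')
collar(w,'blue',103,np.array([587.7,177.3,103]),20)
to((587.7,177.3,150),103.7,2)"
```

```text
blue 291.2 202.4 rad 15.9 exp 15.1 [587.1 179.4 103. ]
t 9.35 tcp [582.6 174.7 201.1] [179.8   0.2 105. ] gap 85.5 F [-0.2 -0.5  0.3] r 5.7 ang 207.5
shift [0.0014 0.0054 0.0511] per 2 [0.0007 0.0027 0.0256] rot [0.003 0.003 0.023] [0.002 0.002 0.012]
```

View pics/w6.png

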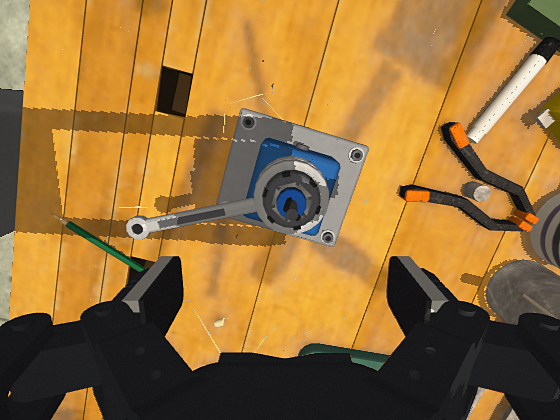

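Call:
carry_out --increments '[[[0.001,0.003,0.025],[0.002,0.002,0.012],0],[[0.001,0.003,0.025],[0.002,0.002,0.012],0],[[0,0,0.025],[0,0,0],0],[[0,0,0.015],[0,0,0],0],[[0,0,0],[0,0,0],0]]'

```text
time: 9.85
tool_pos: [588.5, 176.0, 113.1]
tcp_rot: [179.7, 0.0, 104.1]
ft_force: [-0.4, -0.7, -0.1]
finger_gap: 85.8
```

```bash
python3 -c "
from h import *
w=snap('wrist','w7')
collar(w,'blue',103,np.array([587.7,177.3,103]),28)
to((587.5,177.8,94),103.7,1)"
```

```text
blue 283.4 246.6 rad 24.8 exp 22.6 [587.  179.6 103. ]
t 9.9 tcp [589.2 176.1 114.4] [179.7   0.  104.1] gap 85.4 F [-0.3 -0.6  0.1] r 1.9 ang 321.2
shift [ 0.002  -0.0013  0.0204] per 1 [ 0.002  -0.0013  0.0204] rot [0.006 0.    0.006] [0.006 0.    0.006]
```

View pics/w7.png

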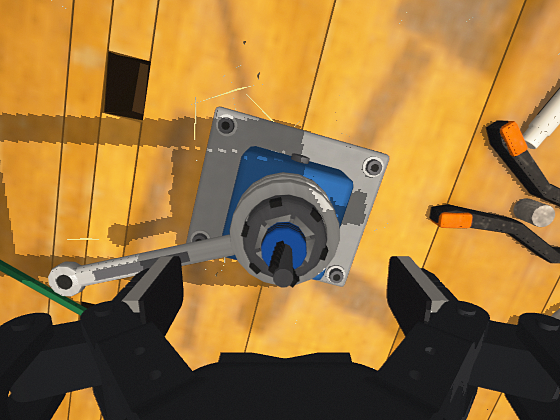

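Call:
carry_out --increments '[[[0.002,-0.0015,0.012],[0.006,0,0.006],0],[[0,0,0.008],[0,0,0],0],[[0,0,0],[0,0,0],0]]'

```text
time: 10.2
tool_pos: [589.2, 178.0, 97.0]
tcp_rot: [179.7, 0.0, 103.7]
ft_force: [-1.0, 0.1, 1.1]
finger_gap: 85.4
```

Call:
carry_out --increments '[[[0,-0.0016,0.003],[0,0,0],0.5],[[0,0,0],[0,0,0],0.6],[[0,0,0],[0,0,0],0.65]]' --newtons 60

```text
time: 10.5
tool_pos: [588.3, 177.8, 94.9]
tcp_rot: [179.6, 0.0, 103.7]
ft_force: [0.8, -0.1, 1.0]
finger_gap: 44.2
```

```bash
python3 -c "
from h import *
to((587.5,177.8,94),103.7,1)
s=snap('side');u=proj(s,(587,178,100)).astype(int);cv2.imwrite('pics/s8.png',cv2.resize(s['im'][u[1]-45:u[1]+45,u[0]-60:u[0]+60],None,fx=6,fy=6))"
```

```text
t 10.5 tcp [588.3 177.8  94.9] [179.6   0.  103.7] gap 44.2 F [ 0.8 -0.1  1. ] r 0.8 ang 42.4
shift [ 0.0002 -0.0008  0.0009] per 1 [ 0.0002 -0.0008  0.0009] rot [0.007 0.001 0.001] [0.007 0.001 0.001]
```

View pics/s8.png

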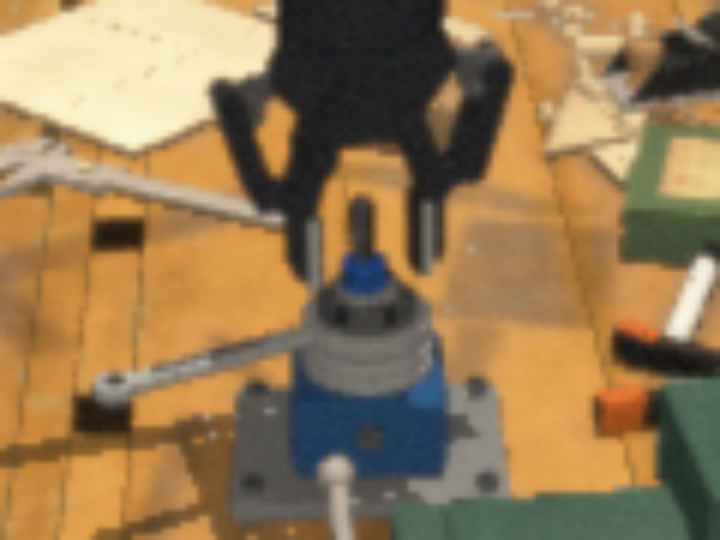

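Call:
carry_out --increments '[[[0,-0.0008,0.0008],[0.006,0,0],0.8],[[0,0,0],[0,0,0],0.9],[[0,0,0],[0,0,0],0.9],[[0,0,0],[0,0,0],0.9],[[0,0,0],[0,0,0],0.9]]' --newtons 60

```text
time: 11.05
tool_pos: [587.7, 177.7, 94.7]
tcp_rot: [180.0, 0.0, 103.8]
ft_force: [-0.6, 0.1, 1.5]
finger_gap: 18.3
```

```bash
python3 -c "
from h import *
st()
s=snap('side');u=proj(s,(587,178,100)).astype(int);cv2.imwrite('pics/s9.png',cv2.resize(s['im'][u[1]-45:u[1]+45,u[0]-60:u[0]+60],None,fx=6,fy=6))"
```

```text
t 11.05 tcp [587.7 177.7  94.7] [180.    0.  103.8] gap 18.3 F [-0.6  0.1  1.5] r 0.4 ang 90.8
```

View pics/s9.png

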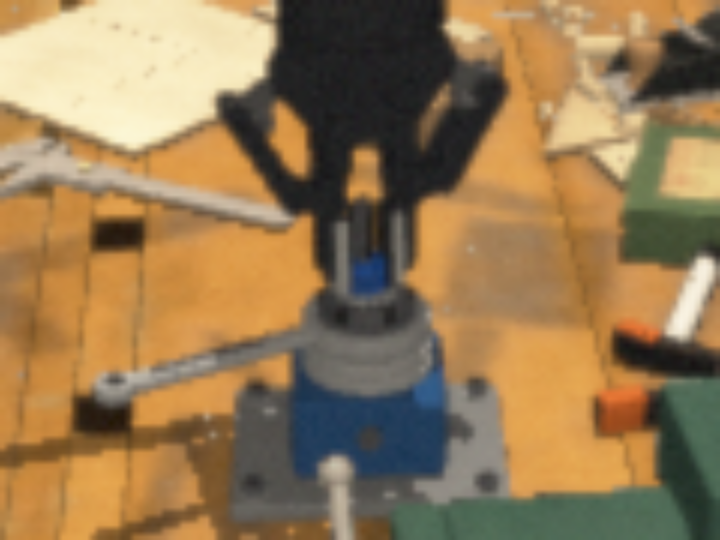

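Call:
carry_out --increments '[[[0,0,-0.01],[0,0,0],0.95],[[0,0,-0.015],[0,0,0],0.95],[[0,0,-0.015],[0,0,0],0.95],[[0,0,-0.015],[0,0,0],0.95],[[0,0,-0.02],[0,0,0],0.95],[[0,0,0],[0,0,0],0.95]]' --newtons 60

```text
time: 11.7
tool_pos: [588.5, 177.9, 178.3]
tcp_rot: [179.8, 0.0, 103.8]
ft_force: [0.5, 0.5, -0.0]
finger_gap: 18.2
```

```bash
python3 -c "
from h import *
q=st()['tool_pos']
s=snap('side');np.savez('s10.npz',**s);u=proj(s,q).astype(int);cv2.imwrite('pics/s10.png',cv2.resize(s['im'][u[1]-45:u[1]+45,u[0]-60:u[0]+60],None,fx=6,fy=6))
snap('wrist','w10')"
```

```text
t 11.7 tcp [588.5 177.9 178.3] [179.8   0.  103.8] gap 18.2 F [ 0.5  0.5 -0. ] r 1.0 ang 37.8
```

View pics/s10.png

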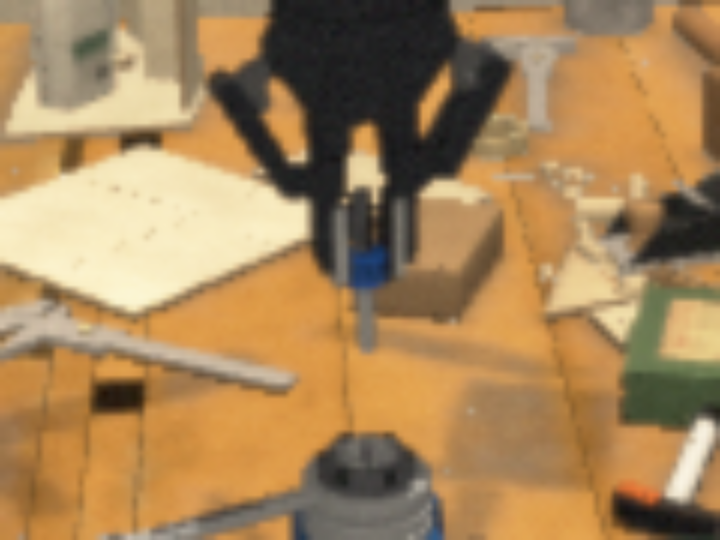

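View pics/w10.png

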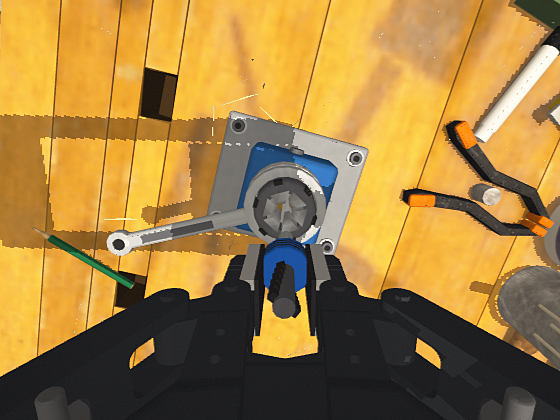

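```bash
python3 - <<'E'
from h import *
w=snap('wrist')
cv2.imwrite('pics/w11.png',cv2.resize(w['im'][150:260,230:340],None,fx=5,fy=5))
print(onz(w,283,206,92),onz(w,284,204,90)); 
s=dict(np.load('s10.npz')); q=np.array([588.5,177.9,178.3])
cv2.imwrite('pics/s11.png',cv2.resize(s['im'][140:200,250:310],None,fx=9,fy=9,interpolation=cv2.INTER_NEAREST))
for z in (175.6,189.6,141.6): print(proj(s,(588.5,177.9,z)))
to((510,160,230),103.7,2); to((507.2,-240,200),103.7,8)
E
```

```text
[584.60295865 181.59329141  92.        ] [585.05143373 182.61844999  90.        ]
[283.89945893 170.77061275]
[283.83434122 165.90114226]
[284.05420324 182.34231629]
t 11.85 tcp [586.1 177.3 173.1] [-179.8    0.   103.7] gap 18.2 F [-1.1 -0.3 -1.6] r 1.6 ang 178.3
shift [ 0.0012 -0.0782 -0.0567] per 2 [ 0.0006 -0.0391 -0.0283] rot [-0.003  0.001  0.001] [-0.001  0.     0.   ]
t 11.85 tcp [586.1 177.3 173.1] [-179.8    0.   103.7] gap 18.2 F [-1.1 -0.3 -1.6] r 1.6 ang 178.3
shift [-0.3867 -0.1759 -0.0261] per 8 [-0.0483 -0.022  -0.0033] rot [-0.003  0.001  0.001] [-0.  0.  0.]
```

View pics/w11.png

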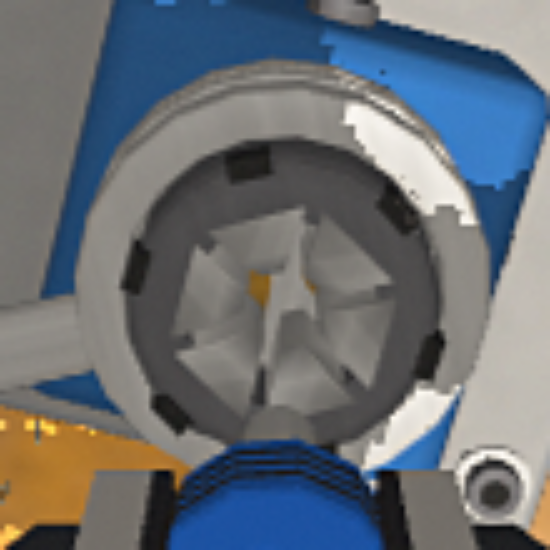

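View pics/s11.png

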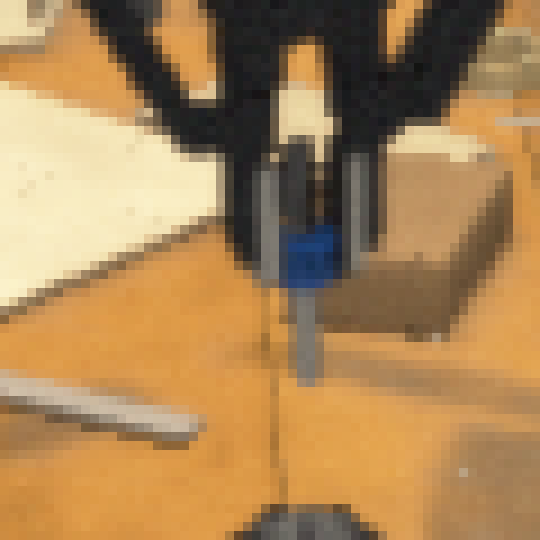

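Call:
carry_out --increments '[[[0,-0.039,-0.028],[0,0,0],0.95],[[0,-0.039,-0.028],[0,0,0],0.95],[[-0.038,-0.0098,0.001],[0,0,0],0.95],[[-0.038,-0.0098,0.001],[0,0,0],0.95],[[-0.038,-0.0098,0.001],[0,0,0],0.95],[[-0.038,-0.0098,0.001],[0,0,0],0.95],[[-0.038,-0.0098,0.001],[0,0,0],0.95],[[-0.038,-0.0098,0.001],[0,0,0],0.95],[[-0.038,-0.0098,0.001],[0,0,0],0.95],[[-0.038,-0.0098,0.001],[0,0,0],0.95],[[-0.038,-0.0098,0.001],[0,0,0],0.95],[[0,0,0],[0,0,0],0.95]]'

```text
time: 13.05
tool_pos: [491.9, -205.7, 198.7]
tcp_rot: [-177.7, -0.5, 104.0]
ft_force: [-0.2, -0.1, -0.8]
finger_gap: 17.8
```

```bash
python3 - <<'E'
from h import *
to((507.2,-240,130),103.7,3)
w=snap('wrist','w12'); np.savez('w12.npz',**w)
print(proj(w,(507.2,-240,44)))
to((507.2,-240,130),103.7,3)
E
```

```text
t 13.05 tcp [ 491.9 -205.7  198.7] [-177.7   -0.5  104. ] gap 17.8 F [-0.2 -0.1 -0.8] r 394.8 ang 256.0
shift [-0.0377  0.0092  0.068 ] per 3 [-0.0126  0.0031  0.0227] rot [-0.04  -0.009  0.006] [-0.013 -0.003  0.002]
[298.54710364 230.89889458]
t 13.1 tcp [ 491.9 -203.6  198.4] [-177.7   -0.6  104.1] gap 18.2 F [-0.3  0.9 -1.1] r 392.8 ang 255.9
shift [-0.0398  0.0087  0.0677] per 3 [-0.0133  0.0029  0.0226] rot [-0.04  -0.011  0.007] [-0.013 -0.004  0.002]
```

View pics/w12.png

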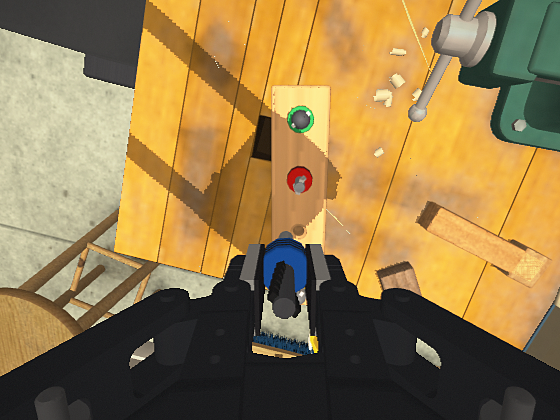

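Call:
carry_out --increments '[[[0,0,0],[-0.04,-0.01,0.006],0.95],[[-0.013,0.003,0.018],[0,0,0],0.95],[[-0.013,0.003,0.018],[0,0,0],0.95],[[-0.012,0.003,0.018],[0,0,0],0.95],[[0,0,0],[0,0,0],0.95]]'

```text
time: 13.6
tool_pos: [508.7, -232.9, 138.5]
tcp_rot: [-179.9, -0.4, 103.9]
ft_force: [-1.4, 1.2, -1.4]
finger_gap: 17.9
```

```bash
python3 - <<'E'
from h import *
to((507.2,-240,100),103.7,1)
w=snap('wrist','w13'); np.savez('w13.npz',**w)
s=snap('side'); np.savez('s13.npz',**s)
q=r.sense()['tool_pos']; u=proj(s,q).astype(int); print(u)
cv2.imwrite('pics/s13.png',cv2.resize(s['im'][u[1]-30:u[1]+60,u[0]-50:u[0]+50],None,fx=6,fy=6,interpolation=cv2.INTER_NEAREST))
print(proj(w,(507.2,-240,44)),proj(w,q-[0,0,36.7]),proj(w,q-[0,0,2.7]))
cv2.imwrite('pics/w13z.png',cv2.resize(w['im'][160:300,210:350],None,fx=4,fy=4,interpolation=cv2.INTER_NEAREST))
to((507.2,-240,100),103.7,1)
E
```

```text
t 13.6 tcp [ 508.7 -232.9  138.5] [-179.9   -0.4  103.9] gap 17.9 F [-1.4  1.2 -1.4] r 417.7 ang 259.1
shift [-0.0068 -0.0031  0.0384] per 1 [-0.0068 -0.0031  0.0384] rot [-0.002 -0.008  0.003] [-0.002 -0.008  0.003]
[251 280]
[280.70325159 217.41012606] [286.61878975 237.72659   ] [286.83547398 263.40251952]
t 13.7 tcp [ 509.7 -232.8  141.3] [180.   -0.3 103.9] gap 18.1 F [ 0.2 -0.2 -0.9] r 417.5 ang 259.2
shift [-0.0066 -0.0041  0.0412] per 1 [-0.0066 -0.0041  0.0412] rot [ 0.    -0.006  0.003] [ 0.    -0.006  0.003]
```

View pics/w13z.png

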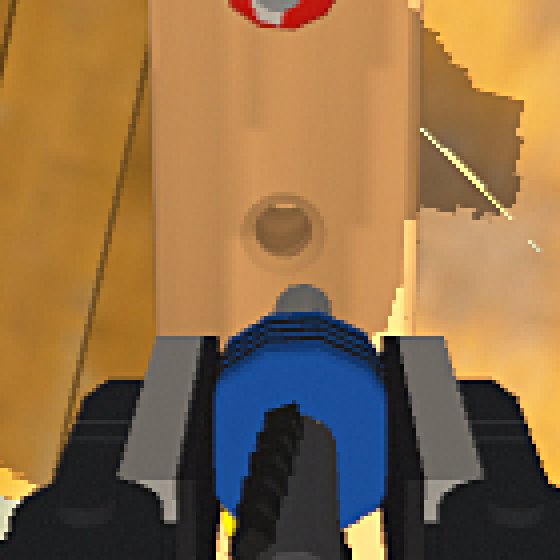

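View pics/s13.png

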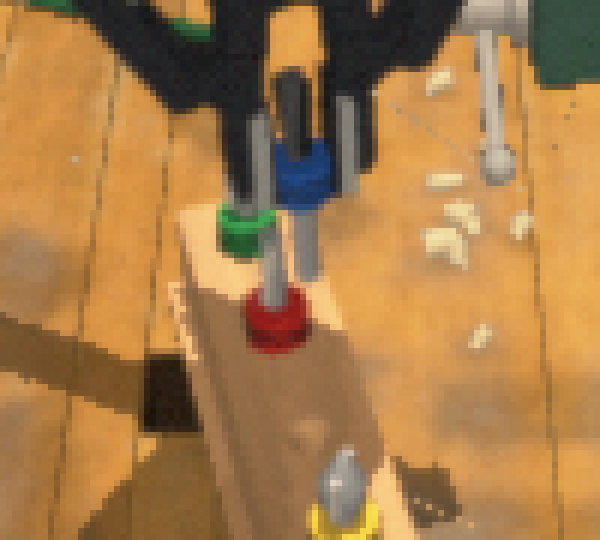

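Call:
carry_out --increments '[[[-0.0066,-0.004,0.012],[0,-0.006,0.003],0.95],[[0,0,0.012],[0,0,0],0.95],[[0,0,0.012],[0,0,0],0.95],[[0,0,0],[0,0,0],0.95],[[0,0,0],[0,0,0],0.95]]'

```text
time: 14.2
tool_pos: [508.1, -238.9, 104.6]
tcp_rot: [179.8, 0.1, 103.8]
ft_force: [0.1, -0.3, -1.1]
finger_gap: 18.0
```

```bash
python3 - <<'E'
from h import *
to((507.2,-240,84),103.7,1)
w=snap('wrist','w14'); np.savez('w14.npz',**w)
q=r.sense()['tool_pos']
print(proj(w,(507.2,-240,44)),proj(w,q-[0,0,36.7]),proj(w,q-[0,0,2.7]))
cv2.imwrite('pics/w14z.png',cv2.resize(w['im'][160:300,210:350],None,fx=4,fy=4,interpolation=cv2.INTER_NEAREST))
E
```

```text
t 14.2 tcp [ 508.1 -238.9  104.6] [1.798e+02 1.000e-01 1.038e+02] gap 18.0 F [ 0.1 -0.3 -1.1] r 423.7 ang 259.2
shift [-0.0008 -0.0012  0.0206] per 1 [-0.0008 -0.0012  0.0206] rot [0.003 0.003 0.002] [0.003 0.003 0.002]
[282.6409145 223.2238763] [284.28950758 234.77862046] [284.36999352 260.09459554]
```

View pics/w14z.png

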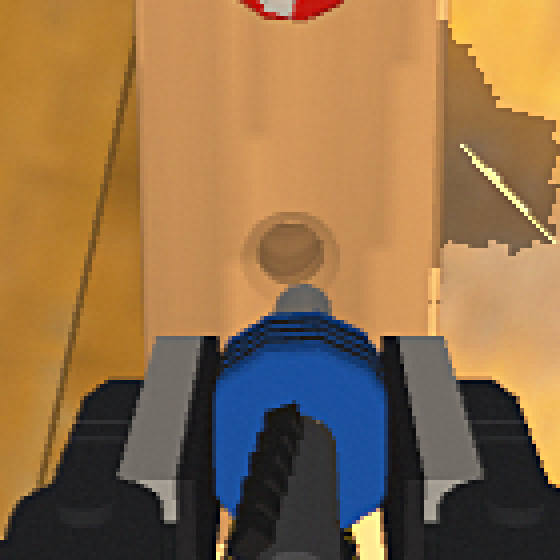

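Call:
carry_out --increments '[[[-0.0008,-0.0012,0.01],[0.003,0.003,0.002],0.95],[[0,0,0.008],[0,0,0],0.95],[[0,0,0],[0,0,0],0.95]]'

```text
time: 14.55
tool_pos: [507.5, -240.3, 85.9]
tcp_rot: [180.0, 0.0, 103.7]
ft_force: [-0.2, -0.1, -0.4]
finger_gap: 18.1
```

```bash
python3 - <<'E'
from h import *
to((507.2,-240,66),103.7,1)
E
```

```text
t 14.55 tcp [ 507.5 -240.3   85.9] [180.    0.  103.7] gap 18.1 F [-0.2 -0.1 -0.4] r 425.2 ang 259.1
shift [ 0.0004 -0.0002  0.0199] per 1 [ 0.0004 -0.0002  0.0199] rot [ 0.  0. -0.] [ 0.  0. -0.]
```

Call:
carry_out --increments '[[[0,0,0.006],[0,0,0],0.95],[[0,0,0.006],[0,0,0],0.95],[[0,0,0.006],[0,0,0],0.95],[[0,0,0],[0,0,0],0.95]]'

```text
time: 14.95
tool_pos: [507.2, -240.2, 66.0]
tcp_rot: [-180.0, -0.0, 103.7]
ft_force: [-0.5, 0.5, -0.3]
finger_gap: 17.9
```

Call:
carry_out --increments '[[[0,0,0.006],[0,0,0],0.95],[[0,0,0.005],[0,0,0],0.95],[[0,0,0.005],[0,0,0],0.95],[[0,0,0],[0,0,0],0.95]]'

```text
time: 15.35
tool_pos: [507.4, -240.2, 48.6]
tcp_rot: [180.0, -0.0, 103.7]
ft_force: [-0.5, 0.3, -0.2]
finger_gap: 18.0
```

Call:
carry_out --increments '[[[0,0,0.0015],[0,0,0],0.95],[[0,0,0.001],[0,0,0],0.95],[[0,0,0],[0,0,0],0.95]]'

```text
time: 15.65
tool_pos: [507.8, -240.6, 46.9]
tcp_rot: [180.0, 0.0, 103.7]
ft_force: [-0.0, 0.7, 0.3]
finger_gap: 18.2
```

Call:
carry_out --increments '[[[0,0,0],[0,0,0],0.75],[[0,0,0],[0,0,0],0.6],[[0,0,0],[0,0,0],0.4],[[0,0,0],[0,0,0],0.4]]'

```text
time: 16.05
tool_pos: [508.4, -240.9, 47.4]
tcp_rot: [179.9, 0.1, 103.7]
ft_force: [-0.5, 0.7, 0.7]
finger_gap: 51.3
```

```bash
python3 - <<'E'
from h import *
st()
w=snap('wrist','w15'); np.savez('w15.npz',**w)
s=snap('side'); u=proj(s,(507,-240,50)).astype(int)
cv2.imwrite('pics/s15.png',cv2.resize(s['im'][u[1]-45:u[1]+45,u[0]-50:u[0]+50],None,fx=6,fy=6,interpolation=cv2.INTER_NEAREST))
E
```

```text
t 16.05 tcp [ 508.4 -240.9   47.4] [1.799e+02 1.000e-01 1.037e+02] gap 51.3 F [-0.5  0.7  0.7] r 425.6 ang 259.3
```

View pics/s15.png

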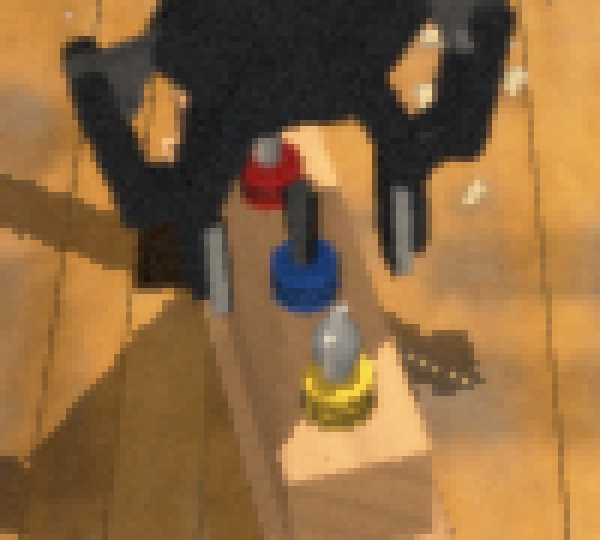

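View pics/w15.png

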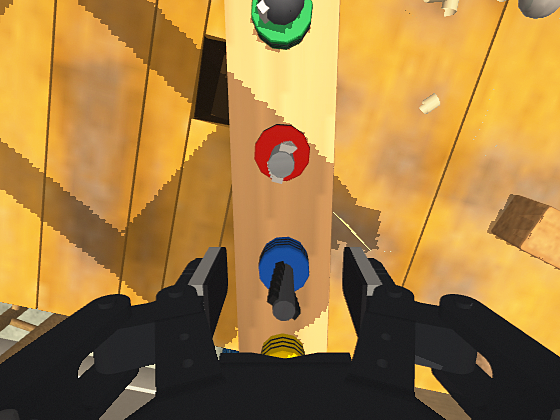

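Call:
carry_out --increments '[[[0,0,-0.015],[0,0,0],0],[[0,0,-0.01],[0,0,0],0],[[0.015,0,0],[0,0,0],0],[[0.02,0,0],[0,0,0],0],[[0.015,0,0],[0,0,0],0],[[0,0,0],[0,0,0],0]]'

```text
time: 16.75
tool_pos: [496.5, -189.2, 76.4]
tcp_rot: [179.8, 0.2, 103.6]
ft_force: [0.7, -0.3, -0.5]
finger_gap: 85.1
```

```bash
python3 - <<'E'
from h import *
w=snap('wrist','w16'); np.savez('w16.npz',**w)
for z in (52,58): collar(w,'red',z,np.array([495.5,-191.5,55]),35)
for z in (52,58): collar(w,'blue',z,np.array([507.2,-240,55]),35)
to((495.5,-191.5,47.5),103.7,1)
s=snap('side')
for col,g in [("red",(495.5,-191.5)),("blue",(507.2,-240)),("yellow",(519,-288.4))]:
    u=proj(s,(*g,51)); b,m=blobs(s,col,tuple(int(x) for x in (u[0]-12,u[1]-12,u[0]+12,u[1]+12))); print(col,u.round(1),b)
E
```

```text
red 281.2 247.2 rad 23.6 exp 21.1 [ 495.3 -191.8   52. ]
red 281.2 247.2 rad 23.6 exp 21.1 [ 494.7 -189.4   58. ]
blue 282.7 329.0 rad 23.2 exp 18.6 [ 507.6 -239.6   52. ]
blue 282.7 329.0 rad 23.2 exp 18.6 [ 506.7 -235.5   58. ]
t 16.8 tcp [ 496.8 -190.    76.5] [179.8   0.2 103.6] gap 85.3 F [-0.2 -0.1  0.4] r 378.4 ang 256.1
shift [-0.0011 -0.0017  0.029 ] per 1 [-0.0011 -0.0017  0.029 ] rot [ 0.004  0.003 -0.001] [ 0.004  0.003 -0.001]
red [247.4 302.6] [(array([246.5, 303.1]), [242, 298, 11, 11, 76])]
blue [252.7 319.6] [(array([252.3, 319.7]), [247, 314, 11, 12, 91])]
yellow [258.7 338.3] [(array([258.4, 339.5]), [253, 334, 11, 11, 61])]
```

View pics/w16.png

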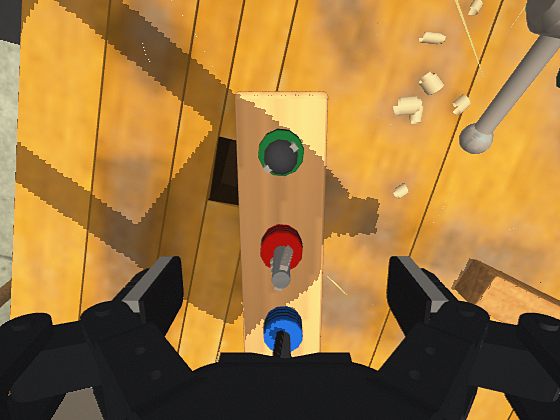

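Call:
carry_out --increments '[[[-0.0011,-0.0017,0.014],[0.004,0.003,0],0],[[0,0,0.008],[0,0,0],0],[[0,0,0.005],[0,0,0],0],[[0,0,0],[0,0,0],0.2]]'

```text
time: 17.25
tool_pos: [495.2, -193.8, 46.2]
tcp_rot: [-180.0, 0.0, 103.6]
ft_force: [0.1, -0.1, 0.2]
finger_gap: 73.3
```

```bash
python3 - <<'E'
from h import *
to((495.4,-191.6,47.2),103.7,1)
E
```

```text
t 17.25 tcp [ 495.2 -193.8   46.2] [-180.     0.   103.6] gap 73.3 F [ 0.1 -0.1  0.2] r 382.4 ang 256.0
shift [ 0.0021  0.0007 -0.001 ] per 1 [ 0.0021  0.0007 -0.001 ] rot [-0.001  0.    -0.003] [-0.001  0.    -0.003]
```

Call:
carry_out --increments '[[[0.002,0.0007,-0.001],[0,0,0],0.5],[[0,0,0],[0,0,0],0.65],[[0,0,0],[0,0,0],0.8],[[0,0,0],[0,0,0],0.95],[[0,0,0],[0,0,0],0.95],[[0,0,0],[0,0,0],0.95],[[0,0,0],[0,0,0],0.95]]' --newtons 60

```text
time: 17.95
tool_pos: [495.8, -192.1, 47.7]
tcp_rot: [-180.0, 0.0, 103.5]
ft_force: [0.0, 0.9, -0.5]
finger_gap: 18.0
```

```bash
python3 - <<'E'
from h import *
st()
E
```

```text
t 17.95 tcp [ 495.8 -192.1   47.7] [-180.     0.   103.5] gap 18.0 F [ 0.   0.9 -0.5] r 380.6 ang 256.0
```

Call:
carry_out --increments '[[[0,0,-0.015],[0,0,0],0.95],[[0,0,-0.025],[0,0,0],0.95],[[0,0,-0.035],[0,0,0],0.95],[[0,0,-0.035],[0,0,0],0.95],[[0,0,-0.03],[0,0,0],0.95],[[0,0,-0.01],[0,0,0],0.95],[[0,0,0],[0,0,0],0.95]]'

```text
time: 18.65
tool_pos: [495.3, -191.6, 207.9]
tcp_rot: [180.0, 0.1, 103.5]
ft_force: [1.0, 0.4, -0.7]
finger_gap: 17.7
```

```bash
python3 - <<'E'
from h import *
to((510,150,225),103.7,10)
w=snap('wrist','w17')
E
```

```text
t 18.65 tcp [ 495.3 -191.6  207.9] [1.800e+02 1.000e-01 1.035e+02] gap 17.7 F [ 1.   0.4 -0.7] r 380.2 ang 255.9
shift [ 0.3286  0.0941 -0.0175] per 10 [ 0.0329  0.0094 -0.0018] rot [ 0.001  0.001 -0.003] [ 0.  0. -0.]
```

View pics/w17.png

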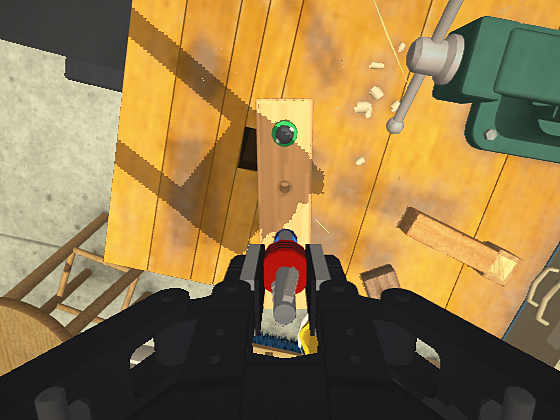

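Call:
carry_out --increments '[[[0.033,0.0094,-0.002],[0,0,0],0.95],[[0.033,0.0094,-0.002],[0,0,0],0.95],[[0.033,0.0094,-0.002],[0,0,0],0.95],[[0.033,0.0094,-0.002],[0,0,0],0.95],[[0.033,0.0094,-0.002],[0,0,0],0.95],[[0.033,0.0094,-0.002],[0,0,0],0.95],[[0.033,0.0094,-0.002],[0,0,0],0.95],[[0.033,0.0094,-0.002],[0,0,0],0.95],[[0.033,0.0094,-0.002],[0,0,0],0.95],[[0.02,0.0094,-0.002],[0,0,0],0.95],[[0,0,0],[0,0,0],0.95]]'

```text
time: 19.8
tool_pos: [501.1, 150.9, 201.7]
tcp_rot: [-178.0, -0.5, 103.3]
ft_force: [-0.2, -0.0, -0.8]
finger_gap: 17.7
```

```bash
python3 - <<'E'
from h import *
w=snap('wrist','w18'); np.savez('w18.npz',**w)
to((587,177.8,195),103.7,3)
E
```

```text
t 19.85 tcp [500.6 149.6 201.1] [-178.    -0.5  103.2] gap 17.8 F [-0.9  0.3 -0.8] r 91.4 ang 197.6
shift [0.0076 0.0908 0.003 ] per 3 [0.0025 0.0303 0.001 ] rot [-0.036 -0.009 -0.008] [-0.012 -0.003 -0.003]
```

View pics/w18.png

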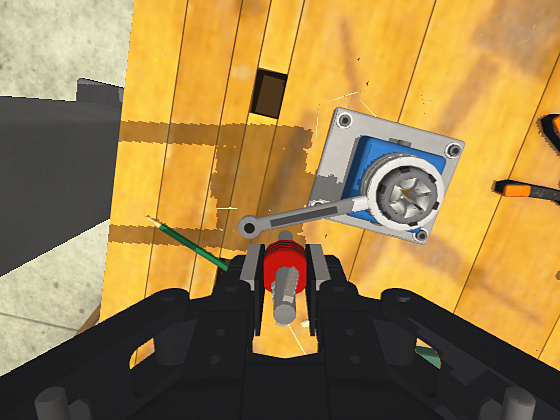

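Call:
carry_out --increments '[[[0,0,0],[-0.036,-0.009,-0.008],0.95],[[0.0025,0.03,0],[0,0,0],0.95],[[0.0025,0.03,0],[0,0,0],0.95],[[0,0.027,0],[0,0,0],0.95],[[0,0,0],[0,0,0],0.95],[[0,0,0],[0,0,0],0.95]]'

```text
time: 20.45
tool_pos: [578.4, 167.9, 187.2]
tcp_rot: [-178.8, 0.2, 103.5]
ft_force: [0.1, -0.3, -0.9]
finger_gap: 18.0
```

```bash
python3 - <<'E'
from h import *
w=snap('wrist','w19'); np.savez('w19.npz',**w)
to((587.5,177.8,160),103.7,1)
q=r.sense()['tool_pos']; print(proj(w,(587.5,177.8,92)),proj(w,(587.5,177.8,90)),proj(w,q-[0,0,37.7]))
cv2.imwrite('pics/w19z.png',cv2.resize(w['im'][150:290,215:355],None,fx=4,fy=4,interpolation=cv2.INTER_NEAREST))
E
```

```text
t 20.5 tcp [578.1 167.8 187. ] [-178.8    0.2  103.5] gap 17.7 F [-0.3 -0.1 -0.6] r 13.5 ang 224.6
shift [0.0076 0.012  0.0268] per 1 [0.0076 0.012  0.0268] rot [-0.02   0.003 -0.003] [-0.02   0.003 -0.003]
[303.06447941 197.29351947] [302.9781478  196.63443258] [285.62143513 234.4926404 ]
```

View pics/w19z.png

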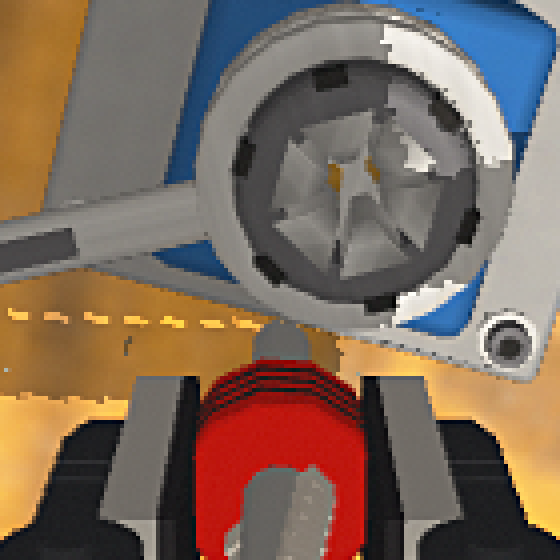

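Call:
carry_out --increments '[[[0.0076,0.012,0.005],[-0.02,0.003,-0.003],0.95],[[0,0,0.01],[0,0,0],0.95],[[0,0,0.01],[0,0,0],0.95],[[0,0,0],[0,0,0],0.95],[[0,0,0],[0,0,0],0.95]]'

```text
time: 21.0
tool_pos: [586.2, 177.5, 158.8]
tcp_rot: [-180.0, -0.0, 103.7]
ft_force: [-0.4, 0.5, -0.2]
finger_gap: 17.9
```

```bash
python3 - <<'E'
from h import *
w=snap('wrist','w20'); np.savez('w20.npz',**w)
to((587.5,177.8,160),103.7,1)
q=r.sense()['tool_pos']; print(proj(w,(587.5,177.8,92)),proj(w,(587.5,177.8,90)),proj(w,q-[0,0,37.7]))
print(proj(w,q-[0,0,37.7])-[0,4*w['K'][0,0]/np.linalg.norm(w['C']-q+[0,0,37.7])])
cv2.imwrite('pics/w20z.png',cv2.resize(w['im'][150:290,215:355],None,fx=4,fy=4,interpolation=cv2.INTER_NEAREST))
E
```

```text
t 21.05 tcp [586.1 177.5 158.7] [-180.    -0.   103.7] gap 17.8 F [-0.3 -0.3 -0.5] r 1.6 ang 173.6
shift [-0.      0.0015 -0.0013] per 1 [-0.      0.0015 -0.0013] rot [-0.001 -0.    -0.   ] [-0.001 -0.    -0.   ]
[286.83855386 219.30863383] [286.82233672 218.39187497] [284.51940232 234.60275876]
[284.51940232 227.51158981]
```

View pics/w20z.png

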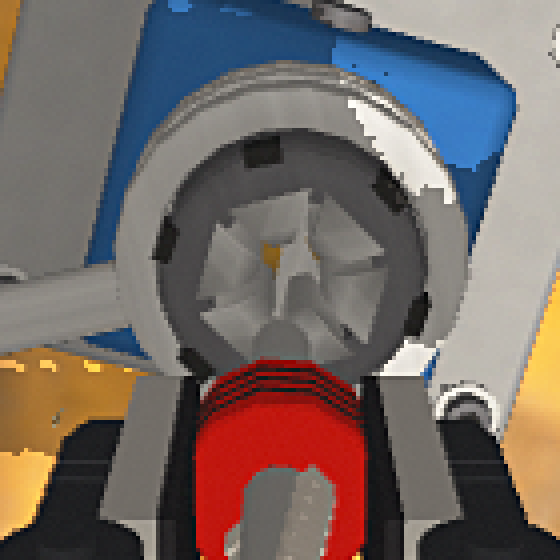

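```bash
python3 - <<'E'
from h import *
for f,sh,nut in [('w20.npz',(285.75,236.1,121),(288.5,216,90)),('w19.npz',(285.75,237,149.3),(304,195.25,90)),]:
    w=dict(np.load(f)); a=onz(w,*sh); b=onz(w,*nut); print(a.round(1),b.round(1),(b-a).round(1))
# ellipse fits of nut top edge in w19 & w6-like: 
w=dict(np.load('w20.npz'));g=w['im']
h=cv2.cvtColor(g,cv2.COLOR_BGR2HSV)
# expected nut radius px
print(22.5*w['K'][0,0]/(w['C'][2]-90), w['C'])
for p in [(587.5,177.8,90)]:
    pts=[proj(w,(p[0]+22.5*np.cos(a),p[1]+22.5*np.sin(a),90)) for a in np.linspace(0,6.28,9)]
    print(np.min(pts,0),np.max(pts,0))
E
```

```text
[587.  176.8 121. ] [588.2 179.6  90. ] [  1.2   2.8 -31. ]
[578.5 166.4 149.3] [588. 179.  90.] [  9.4  12.6 -59.3]
36.21393356427413 [570.85133841 241.03870301 301.74425244]
[252.99644305 185.38791065] [320.24814148 249.73960186]
```

```bash
python3 - <<'E'
from h import *
w=dict(np.load('w20.npz')); q=np.array([586.1,177.5,158.7]); 
def rel(u,v,dz): # point rel to TCP given its z rel to TCP
    return (onz(w,u,v,q[2]+dz)-q).round(2)
for z in (173,175,178): print("w11 nut rel TCP",rel(286.5,209.5,90-z))
print("blue tip rel",rel(285.8,231.1+7.1,-36.7),"red tip rel",rel(285.75,236.1,-37.7),rel(285.75,236.1,-36.7))
print("w20 nut rel",rel(288.5,216,90-158.7))
E
```

```text
w11 nut rel TCP [  0.78   2.2  -83.  ]
w11 nut rel TCP [  0.92   1.66 -85.  ]
w11 nut rel TCP [  1.14   0.84 -88.  ]
blue tip rel [  1.09  -1.55 -36.7 ] red tip rel [  0.86  -0.7  -37.7 ] [  0.77  -0.35 -36.7 ]
w20 nut rel [  2.07   2.13 -68.7 ]
```

```bash
python3 - <<'E'
from h import *
w=dict(np.load('w20.npz')); q=np.array([586.1,177.5,158.7]); y=np.radians(103.7); e=np.array([np.cos(y),np.sin(y),0])
def P(dx,dz,lean=0,o=0): 
    # bit origin at TCP+ o*e - dz0 ; lean: tip toward +e
    org=q+o*e+[0,0,-off]; ax=np.array([0,0,1])*np.cos(lean)-e*np.sin(lean); s=e*np.cos(lean)+np.array([0,0,1])*np.sin(lean)
    return proj(w,org+dx*s+dz*ax)[1].round(2)
for off in (2.7,3.7):
  for lean in (-6,-4,-2,0,2):
    L=np.radians(lean)
    print(off,lean,"lower rim",P(11,0,L),"upper rim",P(11,14,L),"far upper",P(-11,14,L),"tip edge",P(4,-34,L),"diff",P(11,0,L)-P(4,-34,L))
for n in ('w13','w20'):
    im=cv2.imread(f'pics/{n}.png'); cv2.imwrite(f'pics/{n}c.png',cv2.resize(im[222:302,255:315],None,fx=7,fy=7,interpolation=cv2.INTER_NEAREST))
a=cv2.imread('pics/w13c.png');b=cv2.imread('pics/w20c.png');
cv2.imwrite('pics/cmp.png',cv2.resize(np.hstack([a,b]),None,fx=.9,fy=.9))
E
```

```text
2.7 -6 lower rim 237.29 upper rim 245.63 far upper 295.55 tip edge 234.37 diff 2.9199999999999875
2.7 -4 lower rim 237.51 upper rim 247.03 far upper 296.23 tip edge 232.37 diff 5.139999999999986
2.7 -2 lower rim 237.77 upper rim 248.45 far upper 296.87 tip edge 230.39 diff 7.380000000000024
2.7 0 lower rim 238.05 upper rim 249.9 far upper 297.44 tip edge 228.44 diff 9.610000000000014
2.7 2 lower rim 238.36 upper rim 251.36 far upper 297.97 tip edge 226.5 diff 11.860000000000014
3.7 -6 lower rim 236.53 upper rim 244.74 far upper 294.36 tip edge 233.76 diff 2.7700000000000102
3.7 -4 lower rim 236.75 upper rim 246.13 far upper 295.04 tip edge 231.77 diff 4.97999999999999
3.7 -2 lower rim 237.0 upper rim 247.54 far upper 295.67 tip edge 229.8 diff 7.199999999999989
3.7 0 lower rim 237.28 upper rim 248.98 far upper 296.25 tip edge 227.86 diff 9.419999999999987
3.7 2 lower rim 237.59 upper rim 250.43 far upper 296.78 tip edge 225.93 diff 11.659999999999997
```

View pics/cmp.png

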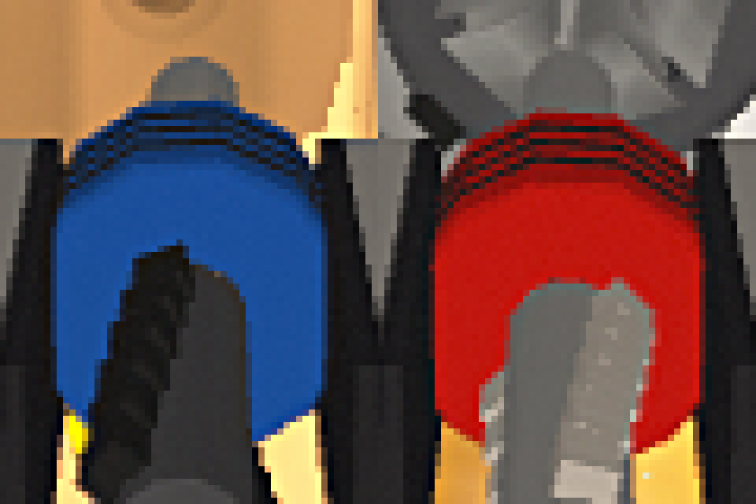

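```bash
python3 - <<'E'
from h import *
y=np.radians(103.7); e=np.array([np.cos(y),np.sin(y),0])
for f in ('w19.npz','w20.npz'):
    w=dict(np.load(f))
    for ax in [(587.7,177.7),(587.7,179.5)]:
        a=np.linspace(0,2*np.pi,200); 
        for z in (80,90):
            p=np.array([proj(w,(ax[0]+22.5*np.cos(t),ax[1]+22.5*np.sin(t),z)) for t in a]); print(f,ax,z,"u",p[:,0].min().round(1),p[:,0].max().round(1),"v",p[:,1].min().round(1),p[:,1].max().round(1))
E
```

```text
w19.npz (587.7, 177.7) 80 u 272.9 332.8 v 163.8 222.2
w19.npz (587.7, 177.7) 90 u 272.1 334.4 v 165.9 226.3
w19.npz (587.7, 179.5) 80 u 273.4 333.5 v 161.5 220.0
w19.npz (587.7, 179.5) 90 u 272.7 335.1 v 163.4 224.1
w20.npz (587.7, 177.7) 80 u 253.8 320.2 v 181.6 245.3
w20.npz (587.7, 177.7) 90 u 252.5 321.7 v 184.6 250.9
w20.npz (587.7, 179.5) 80 u 254.4 320.9 v 179.0 242.9
w20.npz (587.7, 179.5) 90 u 253.0 322.5 v 181.9 248.4
```

Call:
carry_out --increments '[[[0.0007,0.0015,0.009],[0,0,0],0.95],[[0,0,0.009],[0,0,0],0.95],[[0,0,0],[0,0,0],0.95],[[0,0,0],[0,0,0],0.95]]'

```text
time: 21.45
tool_pos: [587.7, 178.7, 139.7]
tcp_rot: [180.0, -0.0, 103.7]
ft_force: [-0.6, -0.1, -0.1]
finger_gap: 18.0
```

```bash
python3 - <<'E'
from h import *
w=snap('wrist','w21'); np.savez('w21.npz',**w)
to((587.3,178.5,130),103.7,1)
cv2.imwrite('pics/w21z.png',cv2.resize(w['im'][150:290,215:355],None,fx=4,fy=4,interpolation=cv2.INTER_NEAREST))
s=snap('side'); u=proj(s,(587.7,178,100)).astype(int)
cv2.imwrite('pics/s21.png',cv2.resize(s['im'][u[1]-45:u[1]+25,u[0]-40:u[0]+40],None,fx=7,fy=7,interpolation=cv2.INTER_NEAREST))
E
```

```text
t 21.5 tcp [587.6 178.7 139.5] [-180.    -0.   103.7] gap 17.7 F [ 0.  -0.9  0.1] r 1.4 ang 95.8
shift [-0.0001 -0.0003  0.0095] per 1 [-0.0001 -0.0003  0.0095] rot [-0. -0. -0.] [-0. -0. -0.]
```

View pics/w21z.png

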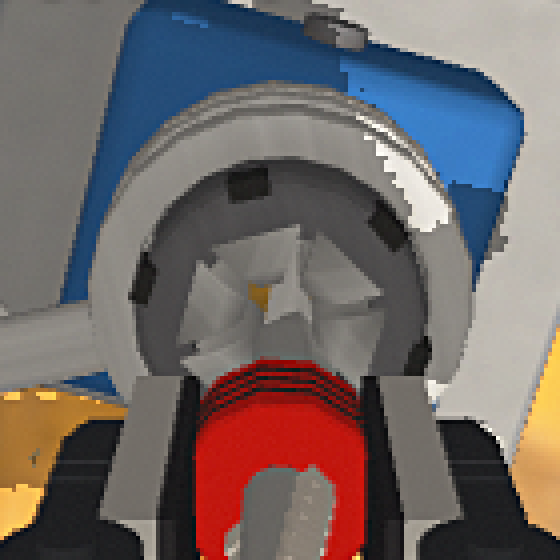

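View pics/s21.png

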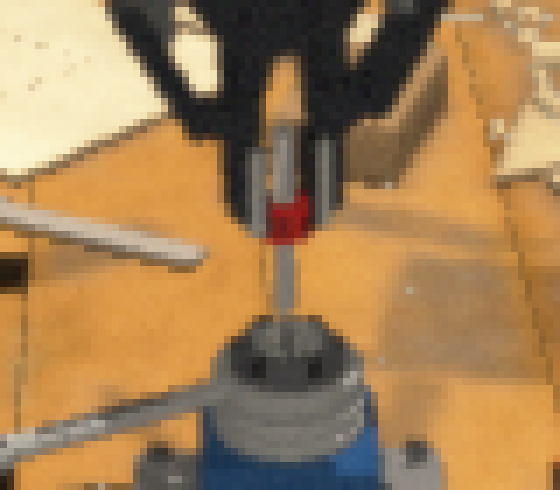

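Call:
carry_out --increments '[[[0,0,0.006],[0,0,0],0.95],[[0,0,0.005],[0,0,0],0.95],[[0,0,0.004],[0,0,0],0.95],[[0,0,0],[0,0,0],0.95]]'

```text
time: 21.95
tool_pos: [588.1, 178.8, 124.1]
tcp_rot: [179.9, -0.0, 103.7]
ft_force: [-0.3, -0.5, -1.2]
finger_gap: 18.0
```

Call:
carry_out --increments '[[[0,0,0.004],[0,0,0],0.95],[[0,0,0.004],[0,0,0],0.95],[[0,0,0.004],[0,0,0],0.95],[[0,0,0],[0,0,0],0.95]]'

```text
time: 22.35
tool_pos: [588.1, 178.7, 110.9]
tcp_rot: [179.9, -0.0, 103.7]
ft_force: [-1.5, -0.6, -1.5]
finger_gap: 18.2
```

Call:
carry_out --increments '[[[0,0,0.004],[0,0,0],0.95],[[0,0,0.004],[0,0,0],0.95],[[0,0,0.003],[0,0,0],0.95],[[0,0,0.002],[0,0,0],0.95]]'

```text
time: 22.75
tool_pos: [588.7, 178.7, 97.8]
tcp_rot: [179.8, -0.0, 103.7]
ft_force: [-0.8, -0.9, 1.5]
finger_gap: 17.8
```

```bash
python3 - <<'E'
from h import *
st()
s=snap('side'); u=proj(s,(587.7,178,100)).astype(int)
cv2.imwrite('pics/s22.png',cv2.resize(s['im'][u[1]-45:u[1]+25,u[0]-40:u[0]+40],None,fx=7,fy=7,interpolation=cv2.INTER_NEAREST))
w=snap('wrist','w22')
st()
E
```

```text
t 22.75 tcp [588.7 178.7  97.8] [179.8  -0.  103.7] gap 17.8 F [-0.8 -0.9  1.5] r 1.7 ang 52.8
t 22.85 tcp [588.4 178.6  97.3] [179.9  -0.  103.7] gap 18.0 F [ 0.6 -0.6 -1.2] r 1.5 ang 62.4
```

View pics/s22.png

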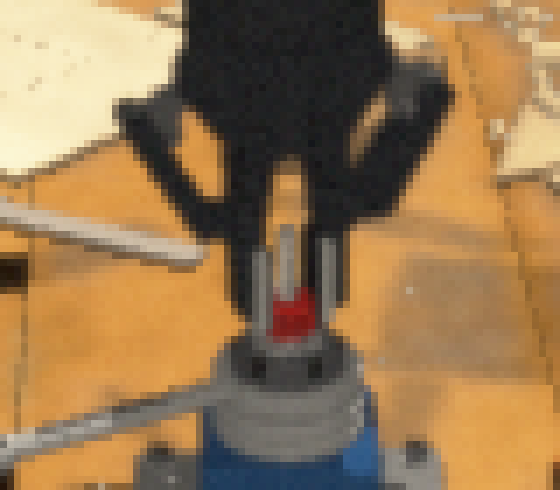

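Call:
carry_out --increments '[[[0,0,0.0015],[0,0,0],0.95],[[0,0,0.0015],[0,0,0],0.95]]'

```text
time: 23.05
tool_pos: [588.6, 178.4, 95.0]
tcp_rot: [179.9, 0.0, 103.7]
ft_force: [-4.8, -2.6, 10.9]
finger_gap: 18.2
```

Call:
carry_out --increments '[[[0,0,0.001],[0,0,0],0.95],[[0,0,0],[0,0,0],0.95]]'

```text
time: 23.25
tool_pos: [588.6, 178.4, 95.3]
tcp_rot: [179.9, 0.0, 103.7]
ft_force: [-1.0, -0.2, -2.2]
finger_gap: 18.0
```

Call:
carry_out --increments '[[[0,0,0.002],[0,0,0],0.95],[[0,0,0.002],[0,0,0],0.95]]'

```text
time: 23.45
tool_pos: [589.0, 178.4, 94.8]
tcp_rot: [179.8, 0.0, 103.7]
ft_force: [-12.3, -4.5, 19.3]
finger_gap: 17.9
```

```bash
python3 - <<'E'
from h import *
st()
s=snap('side'); u=proj(s,(587.7,178,100)).astype(int)
cv2.imwrite('pics/s23.png',cv2.resize(s['im'][u[1]-45:u[1]+25,u[0]-40:u[0]+40],None,fx=7,fy=7,interpolation=cv2.INTER_NEAREST))
print(blobs(s,"red",(int(u[0]-10),int(u[1]-12),int(u[0]+10),int(u[1]+12)))[0], proj(s,(588,178,99)))
w=snap('wrist','w23')
st()
E
```

```text
t 23.45 tcp [589.  178.4  94.8] [179.8   0.  103.7] gap 17.9 F [-12.3  -4.5  19.3] r 1.7 ang 40.9
[(array([284.5, 196.7]), [282, 193, 6, 8, 33])] [284.05840729 196.34228216]
t 23.55 tcp [588.9 178.4  94.8] [179.8   0.  103.7] gap 17.8 F [-9.9 -2.3 17.1] r 1.6 ang 42.6
```

View pics/s23.png

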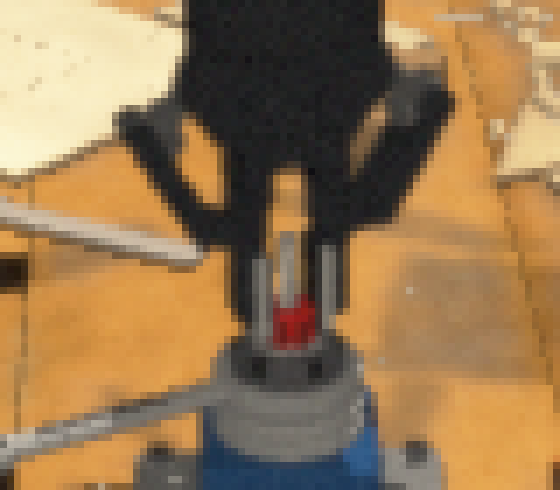

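View pics/w23.png

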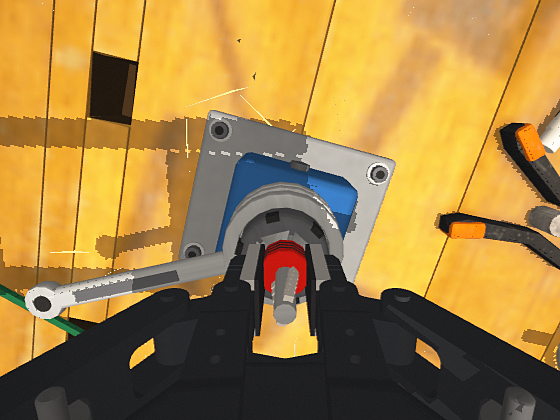

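Call:
carry_out --increments '[[[0,-0.0005,-0.0005],[0,0,0],0.75],[[0,0,0],[0,0,0],0.6],[[0,0,0],[0,0,0],0.3],[[0,0,-0.01],[0,0,0],0],[[0,0,-0.03],[0,0,0],0],[[0,0,-0.04],[0,0,0],0],[[0,0,-0.03],[0,0,0],0],[[0,0,0],[0,0,0],0]]'

```text
time: 24.35
tool_pos: [587.1, 178.6, 209.0]
tcp_rot: [180.0, -0.0, 103.7]
ft_force: [0.7, -0.1, 0.5]
finger_gap: 85.4
```

```bash
python3 - <<'E'
from h import *
s=snap('side'); u=proj(s,(587.7,178,100)).astype(int)
cv2.imwrite('pics/s24.png',cv2.resize(s['im'][u[1]-45:u[1]+25,u[0]-40:u[0]+40],None,fx=7,fy=7,interpolation=cv2.INTER_NEAREST))
print(blobs(s,"red",(int(u[0]-10),int(u[1]-12),int(u[0]+10),int(u[1]+12)))[0], proj(s,(588,178,99)))
w=snap('wrist','w24'); np.savez('w24.npz',**w)
collar(w,'red',104,np.array([587.7,177.8,104]),30)
st()
E
```

```text
[(array([283.9, 196.4]), [281, 193, 7, 7, 41])] [284.05840729 196.34228216]
red 287.7 205.5 rad 14.5 exp 14.7 [588.6 178.4 104. ]
t 24.45 tcp [585.4 178.2 204.5] [-179.7   -0.   103.7] gap 85.5 F [-0.4  0.  -0.4] r 2.5 ang 160.1
```

View pics/s24.png

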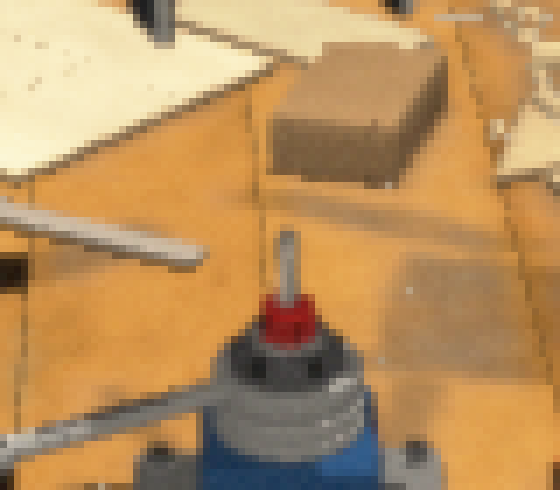

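View pics/w24.png

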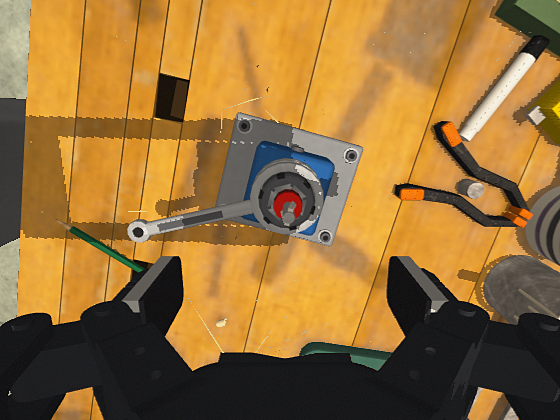

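```bash
python3 - <<'E'
from h import *
a=cv2.imread('pics/side0.png')[175:225,260:310]; s=snap('side'); b=s['im'][175:225,260:310]
cv2.imwrite('pics/cmp2.png',cv2.resize(np.hstack([a,b]),None,fx=8,fy=8,interpolation=cv2.INTER_NEAREST))
for z in (92,106,136): print(z,proj(s,(588,178,z)))
E
```

```text
92 [284.08908494 198.59438376]
106 [284.02754037 194.07628608]
136 [283.8930677  184.20440575]
```

View pics/cmp2.png

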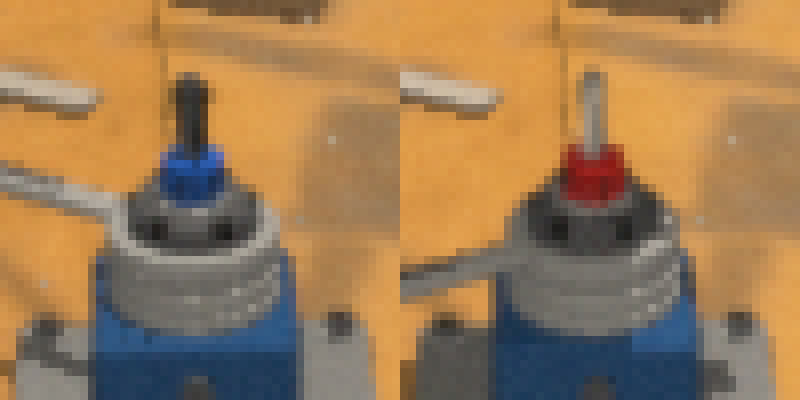

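Call:
carry_out --increments '[[[0,0.002,0.02],[0,0,0],1],[[0,0,0.02],[0,0,0],1],[[0,0,0.01],[0,0,0],1],[[0,0,0.004],[0,0,0],1],[[0,0,0],[0,0,0],1],[[0,0,0],[0,0,0],1]]' --newtons 30

```text
time: 25.1
tool_pos: [582.0, 177.5, 140.3]
tcp_rot: [-178.9, -0.0, 103.7]
ft_force: [-0.3, -0.2, -0.2]
finger_gap: 0.3
```

```bash
python3 - <<'E'
from h import *
to((588,178.2,140),103.7,1)
E
```

```text
t 25.1 tcp [582.  177.5 140.3] [-178.9   -0.   103.7] gap 0.3 F [-0.3 -0.2 -0.2] r 5.7 ang 177.8
shift [-0.0008  0.006   0.0002] per 1 [-0.0008  0.006   0.0002] rot [-0.018 -0.001 -0.   ] [-0.018 -0.001 -0.   ]
```

Call:
carry_out --increments '[[[-0.0008,0.006,0],[-0.018,0,0],1],[[0,0,0],[0,0,0],1],[[0,0,0.0015],[0,0,0],1],[[0,0,0.0015],[0,0,0],1]]'

```text
time: 25.5
tool_pos: [590.4, 178.6, 140.1]
tcp_rot: [179.7, -0.0, 103.7]
ft_force: [-0.6, -0.4, -0.2]
finger_gap: 0.4
```

Call:
carry_out --increments '[[[0,0,0.0015],[0,0,0],1],[[0,0,0],[0,0,0],1]]'

```text
time: 25.7
tool_pos: [590.4, 178.6, 138.6]
tcp_rot: [179.6, -0.0, 103.7]
ft_force: [0.2, -1.0, 0.3]
finger_gap: 0.0
```

Call:
carry_out --increments '[[[0,-0.002,0.0015],[0.005,0,0],1],[[0,0,0.001],[0,0,0],1]]'

```text
time: 25.9
tool_pos: [588.4, 178.1, 136.1]
tcp_rot: [179.9, -0.0, 103.7]
ft_force: [0.2, 0.0, 3.1]
finger_gap: 0.1
```

Call:
carry_out --increments '[[[0,0,0.0015],[0,0,0],1]]'

```text
time: 26.0
tool_pos: [589.1, 178.2, 135.8]
tcp_rot: [179.8, -0.0, 103.7]
ft_force: [-2.6, -1.0, 13.0]
finger_gap: 0.1
```

Call:
carry_out --increments '[[[0,0,0.0015],[0,0,0],1]]'

```text
time: 26.1
tool_pos: [589.9, 178.3, 136.0]
tcp_rot: [179.7, -0.0, 103.7]
ft_force: [-3.6, -1.7, 9.8]
finger_gap: 0.2
```

Call:
carry_out --increments '[[[0,0,-0.03],[0,0,0],1],[[0,0,-0.03],[0,0,0],0],[[0,0,-0.02],[0,0,0],0],[[-0.0074,-0.0316,0],[0,0,-0.14],0],[[0,0,0],[0,0,-0.14],0],[[0,0,0],[0,0,-0.14],0],[[0,0,0],[0,0,-0.14],0],[[0,0,0],[0,0,-0.14],0],[[0,0,0],[0,0,-0.14],0],[[0,0,0],[0,0,-0.14],0],[[0,0,0],[0,0,-0.14],0],[[0,0,0],[0,0,-0.14],0]]'

```text
time: 27.3
tool_pos: [557.3, 162.5, 216.0]
tcp_rot: [180.0, -0.0, 178.6]
ft_force: [0.4, 0.8, -0.0]
finger_gap: 85.3
```

```bash
python3 - <<'E'
from h import *
to((588-86.4,178-44,200),207,5)
E
```

```text
t 27.3 tcp [557.3 162.5 216. ] [180.   -0.  178.6] gap 85.3 F [ 0.4  0.8 -0. ] r 33.8 ang 206.0
shift [ 0.055  -0.0298  0.016 ] per 5 [ 0.011  -0.006   0.0032] rot [ 0.    -0.    -0.495] [ 0.    -0.    -0.099]
```

Call:
carry_out --increments '[[[0.0275,-0.015,0],[0,0,0],0],[[0.0275,-0.015,0],[0,0,0],0],[[0,0,0.02],[0,0,-0.124],0],[[0,0,0.02],[0,0,-0.124],0],[[0,0,0.02],[0,0,-0.124],0],[[0,0,0.02],[0,0,-0.124],0],[[0,0,0],[0,0,0],0]]'

```text
time: 28.0
tool_pos: [499.8, 132.7, 133.2]
tcp_rot: [-180.0, 0.1, -151.6]
ft_force: [-0.6, -0.2, 0.6]
finger_gap: 85.7
```

```bash
python3 - <<'E'
from h import *
to((588-86.4,178-44,62),207,3)
w=snap('wrist','w26')
E
```

```text
t 28.0 tcp [499.8 132.7 133.2] [-1.800e+02  1.000e-01 -1.516e+02] gap 85.7 F [-0.6 -0.2  0.6] r 98.6 ang 206.9
shift [-0.0021  0.0003  0.0712] per 3 [-0.0007  0.0001  0.0237] rot [-0.     0.001  0.025] [-0.     0.     0.008]
```

View pics/w26.png

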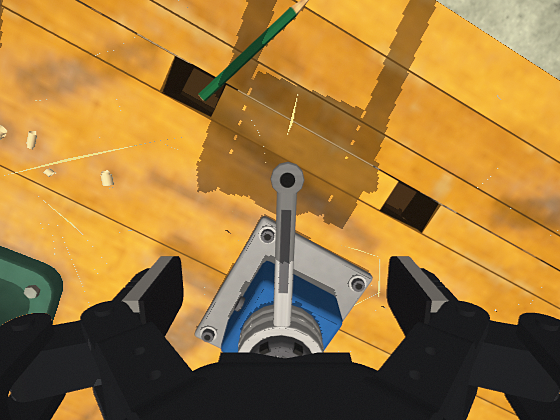

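Call:
carry_out --increments '[[[0,0,0.025],[0,0,0],0],[[0,0,0.025],[0,0,0],0],[[0,0,0.015],[0,0,0],0.4],[[0,0,0.005],[0,0,0],0.8],[[0,0,0],[0,0,0],0.8],[[0,0,0],[0,0,0],0.8],[[0,0,0],[0,0,0],0.8]]'

```text
time: 28.75
tool_pos: [507.7, 134.1, 72.4]
tcp_rot: [-179.7, 0.9, -152.8]
ft_force: [-2.9, 2.2, -1.0]
finger_gap: 17.4
```

```bash
python3 - <<'E'
from h import *
to((588-86.4,178-44,62),207,3)
E
```

```text
t 28.75 tcp [507.7 134.1  72.4] [-179.7    0.9 -152.8] gap 17.4 F [-2.9  2.2 -1. ] r 90.9 ang 208.3
shift [0.0056 0.0027 0.0103] per 3 [0.0019 0.0009 0.0034] rot [-0.005  0.015  0.004] [-0.002  0.005  0.001]
```

Call:
carry_out --increments '[[[0.005,0.002,0.01],[0,0.015,0],0.8],[[0,0.012,0],[0,0,0.122],0.8],[[0,0.012,0],[0,0,0.122],0.8],[[0,0.012,0],[0,0,0.122],0.8],[[0,0.012,0],[0,0,0.122],0.8]]'

```text
time: 29.25
tool_pos: [491.6, 177.7, 63.5]
tcp_rot: [-179.5, 0.5, 178.2]
ft_force: [1.7, -2.1, 0.6]
finger_gap: 17.2
```

```bash
python3 - <<'E'
from h import *
to((588-95,178,62),180,3)
E
```

```text
t 29.25 tcp [491.6 177.7  63.5] [-179.5    0.5  178.2] gap 17.2 F [ 1.7 -2.1  0.6] r 96.1 ang 179.7
shift [-0.0014  0.0003  0.0015] per 3 [-0.0005  0.0001  0.0005] rot [-0.008  0.008 -0.032] [-0.003  0.003 -0.011]
```

Call:
carry_out --increments '[[[-0.0007,0.012,0],[0,0,0.122],0.8],[[-0.0007,0.012,0],[0,0,0.122],0.8],[[-0.0007,0.012,0],[0,0,0.122],0.8],[[-0.0007,0.012,0],[0,0,0.1],0.8]]'

```text
time: 29.65
tool_pos: [503.6, 223.4, 62.6]
tcp_rot: [-179.5, 0.7, 150.3]
ft_force: [-1.0, -3.3, 2.1]
finger_gap: 17.0
```

```bash
python3 - <<'E'
from h import *
st()
E
```

```text
t 29.65 tcp [503.6 223.4  62.6] [-179.5    0.7  150.3] gap 17.0 F [-1.  -3.3  2.1] r 95.9 ang 151.3
```

Call:
carry_out --increments '[[[-0.0005,0.007,0],[0,0,0.06],0.8],[[0,0.005,0],[0,0,0.03],0.8],[[0,0.004,0],[0,0,0],0.8],[[0,0.004,0],[0,0,0],0.8]]'

```text
time: 30.05
tool_pos: [511.9, 237.2, 61.1]
tcp_rot: [-178.8, 0.6, 144.8]
ft_force: [-19.0, -26.7, 18.9]
finger_gap: 17.0
```

```bash
python3 - <<'E'
from h import *
st()
E
```

```text
t 30.05 tcp [511.9 237.2  61.1] [-178.8    0.6  144.8] gap 17.0 F [-19.  -26.7  18.9] r 96.6 ang 141.6
```

Call:
carry_out --increments '[[[0,-0.004,0],[0,0,0],0.8],[[0,0,0],[0,0,0],0.3],[[0,0,0],[0,0,0],0],[[0,0,0],[0,0,0],0],[[0,0,-0.03],[0,0,0],0],[[0,0,-0.04],[0,0,0],0],[[0,0,-0.04],[0,0,0],0],[[0,0,-0.04],[0,0,0],0],[[-0.02,0,0],[0,0,0],0],[[0,0,0],[0,0,0],0]]'

```text
time: 31.05
tool_pos: [526.0, 226.7, 215.1]
tcp_rot: [-178.8, 0.5, 145.1]
ft_force: [-0.2, -0.2, -0.7]
finger_gap: 85.4
```

```bash
python3 - <<'E'
from h import *
st()
w=snap('wrist','w30'); np.savez('w30.npz',**w)
t=snap('top'); a=t['im'][175:250,205:280]; b=t['im'][200:275,345:420]
cv2.imwrite('pics/t30.png',cv2.resize(np.hstack([a,b]),None,fx=5,fy=5))
s=snap('side'); cv2.imwrite('pics/s30.png',s['im'])
for col,roi in [('red',(270,180,300,210)),('blue',(240,305,265,330)),('green',(230,275,250,298)),('yellow',(245,325,270,350))]: print(col,blobs(s,col,roi)[0])
print(proj(s,(588,178,99)),proj(s,(507.2,-240,51)))
E
```

```text
t 31.05 tcp [526.  226.7 215.1] [-178.8    0.5  145.1] gap 85.4 F [-0.2 -0.2 -0.7] r 79.0 ang 141.3
red [(array([283.5, 196.4]), [280, 193, 8, 8, 47])]
blue [(array([252.4, 319.8]), [248, 314, 10, 12, 89])]
green [(array([242. , 287.9]), [238, 283, 9, 10, 65])]
yellow [(array([258.6, 339.3]), [253, 334, 11, 11, 53])]
[284.05840729 196.34228216] [252.72185903 319.56337756]
```

View pics/w30.png

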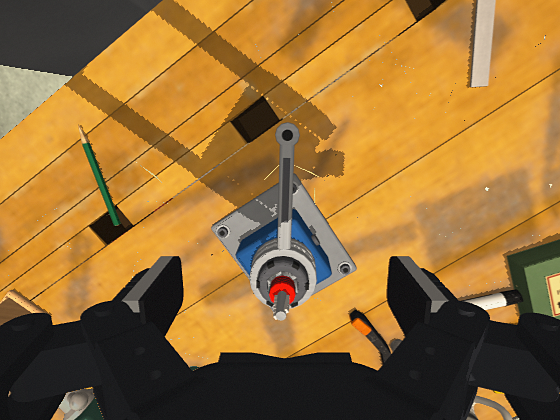

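View pics/t30.png

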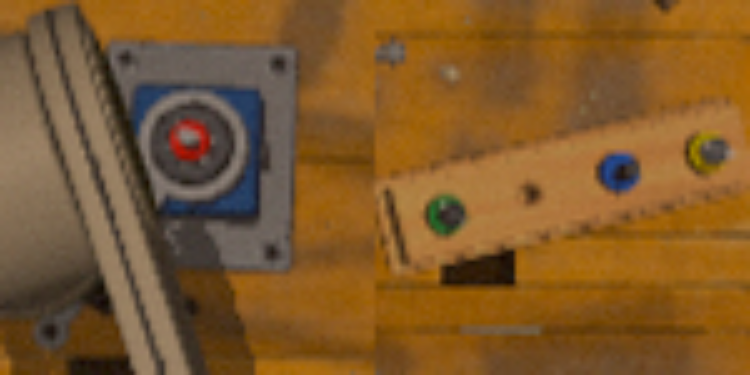

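View pics/s30.png

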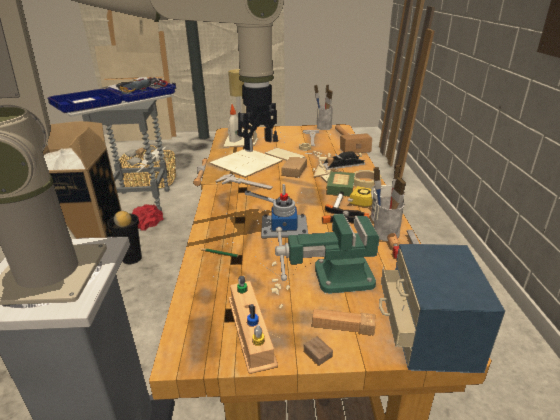

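```bash
python3 - <<'E'
from h import *
w=dict(np.load('w30.npz')); T=onz(w,288,134,80); 
for ax in [(588,178),(587.7,177.5)]:
    d=T[:2]-ax; print(T.round(1),np.hypot(*d),np.degrees(np.arctan2(d[1],d[0])))
s=r.sense(); print(s["qd"].round(2))
E
```

```text
[485.8 254.3  80. ] 127.59299272364154 143.24757101093635
[485.8 254.3  80. ] 127.6531216672837 142.9871884651191
[ 0.38  0.52  1.28 -0.05  0.15  0.01]
```

Call:
carry_out --increments '[[[0,0,0],[0,0,0],0],[[0,0,0],[0,0,0],0]]'

```text
time: 31.4
tool_pos: [522.4, 227.7, 211.2]
tcp_rot: [-178.5, 0.2, 145.2]
ft_force: [0.2, 0.6, 0.1]
finger_gap: 85.3
```

```bash
python3 -c "
from h import *
st(); print(r.hand_in())"
```

```text
t 31.4 tcp [522.4 227.7 211.2] [-178.5    0.2  145.2] gap 85.3 F [0.2 0.6 0.1] r 82.5 ang 142.3
the job is handed in; nothing more can be done
None
```

The bit change is done and handed in at 31.4 s of the 72 s allowed. I swung the spanner to its loose stop, moved the worn bit to the empty rack hole, pushed the new bit into the collet, and swung the spanner back to its tight stop.

What my last checks showed:
- **New bit:** I pressed on the cutter top and it stopped firmly at about 136 mm. That is the 92 mm face plus the 44 mm from origin to cutter end, so the collar is fully down. In the side view it sits within about half a pixel of where the worn bit stood.
- **Worn bit:** its collar in the side view is within about 0.5 pixel (roughly 1.5 mm) of where it should be when fully down.
- **Spanner:** the handle measured about 143° against 145° at the start, and I felt a firm stop, so it is tight. The loose swing measured about 1.07 rad, against a 1.1 rad stop.
- **Yellow and green bits:** both are unmoved in the images, within about 1 pixel. I did not measure the caliper, but I never worked near it.
- **Arm:** it was clear of everything, with near-zero force, when I handed in.

**Disagreements:**
- The gripper opening read 18 mm on the 22 mm collars.
- My estimates of the chuck axis differed by 1–2 mm. I resolved this with a closer look before inserting the new bit.
- Seating the new bit reached about 23 N in total, of which about 13 N was sideways.
- Pushing the spanner onto its tight stop reached about 38 N at the wrist, just below the 40 N contact limit.

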